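# Wedge up the loaded levelling stage

### The job

Set the steel mould ring into the round pocket of the levelling stage, then put the blue cover on it with its spigot inside the ring, letting go of each. Then take the orange-gripped wedge and push it, flat on the bench and square to the stage, thin end first under the middle of the plate's front edge until the plate just lifts off its base by a few millimetres (the wedge's red line comes to the front edge), and finish while still gripping the wedge there. Lift the plate with the wedge alone and leave the glass vial, brass weight and tape roll where they are.

Things in the scene. Friction and masses are not known exactly. Their poses are not given: they have to be found in the camera images.
- pocket (a point): Centre of the floor of the round pocket (65 mm across, 5 mm deep, floor 17 mm above the bench) in the plate of the levelling stage: dark steel base fixed on the bench, bright aluminium plate 118 mm deep (x) by 120 mm wide (y), its top 22 mm above the bench. x points away from the plate's front edge to its rear hinge, y left, z up; the axes tilt with the plate.
- lip (a point): Middle of the lower front edge of the plate, where the wedge goes under; 8 mm above the bench at rest, 65 mm in front of the pocket centre, 125 mm from the hinge axis. x points under the plate to the hinge (push the wedge this way), y left. The space under the plate is 88 mm wide between the base rails and free for 101 mm behind the edge; in front is bare bench.
- stage_plate (a joint): Tilt of the stage's plate about its rear hinge, rad: 0 resting on the base, growing as the front edge is lifted (0.01 rad = 1.25 mm at the front edge). Plate, ring and cover together weigh under 1.2 kg and simply rest by their weight.
- ring_center (a point): Centre (half-way up) of the loose steel mould ring lying flat on the bench: 58 mm outer diameter, 12.5 mm high, clear opening 46 mm. Its point is 6 mm above its underside. z up. Fits the pocket with about 3 mm play all round and then stands 7.5 mm out of it.
- cover_knob (a point): Middle of the upright knob (18 mm in diameter, 30 mm tall) of the loose blue cover: below the knob a disc 54 mm in diameter, 5 mm thick, and under it a spigot 42 mm in diameter, 5 mm deep, that goes into the ring. It stands on its spigot, this point 25 mm above the spigot's underside, 15 mm above the disc's top. Seated on the ring's rim, this point is 32.5 mm above the pocket floor.
- wedge_grip (a point): Centre of the orange grip block (28 long x, 24 wide y, 40 mm tall) of the loose wedge, 25 mm above its flat sole. x points to the thin end, z up. The wedge is 108 mm long, 24 wide. Ahead of the block: 10 mm of level steel 16 mm high, then a 70 mm blade falling evenly from 16 to 2 mm at the tip, which is 94 mm from this point. Red line: 47 mm from the tip, blade there 11.4 mm high.
- wedge_tip (a point): Middle of the lower edge of the wedge's thin end; axes as for the grip. The blade touches the plate's edge when 30 mm of it is under; with the red line at the edge (47 mm under) the edge is lifted 3.4 mm. The push takes under 20 N; by friction the wedge does not slide back.
- vial: Glass sample vial with black cap, 27 mm in diameter, 56 mm tall, standing; origin at the centre of its underside. Leave alone.
- weight: Brass weight with a knob, 25 mm in diameter, 30 mm tall; origin at the centre of its underside. Leave alone.
- tape: Grey roll of tape lying flat, 72 mm in diameter, 19 mm high; origin at the centre of its underside. Leave alone.
Mind the look-alikes: they are no part of the job. There is more than one size of the part that bears wedge_grip; the job needs the largest.

How it is judged:
By the outcome, as a careful person would: the job done as asked, in the order asked, and still so for the second after the job is handed in, while the arm keeps its last pose, push and grip.
It also fails if it takes over 67 s, if anything falls off the work surface, if the arm or the gripper's body presses on something with over 40 N, if the wrist force passes 120 N, or if a joint passes its speed limit or range.

### The arm

A 7-joint arm with a two-finger parallel gripper is mounted at the origin on a cart in front of the work surface, level with it; the furniture and walls round the work are solid. World frame = base frame: x ahead of the robot, y to its left, z up, the work surface at z = 0. Lengths are in m, angles in rad, forces in N, time in s.
With the tool pointing down it reaches from about 0.4 to 0.85 m from the base axis. Payload 10.4 kg.
Tool frame: the origin (TCP) lies between the finger pads; the fingertips stand tcp_to_tips ahead of it and the grasp point (between the pads) lies 8 mm behind it (tcp_to_tips is the distance from the TCP to the fingertips, in m); z points along the fingers, y is the line along which they close (so a half turn about z gives the same grasp; the last joint's range is limited). The gripper opens to 85 mm and grips with 20 to 120 N. Pads are 22 mm wide; open, the fingers measure 114 mm over their backs; the gripper's body (76 mm by 85 mm) begins 54 mm behind the grasp point. The pads swing forward as they close: fully open they stand 13 mm farther back than shut.
Start: joints at [-1.178, 0.332, -0.065, 1.46, 0.022, 1.35, -0.088], TCP at [0.252, 0.572, 0.202] pointing down, gripper open.
Joint ranges: [-2.6, 2.6], [-0.5, 2.12], [-1.47, 1.34], [0.16, 2.42], [-1.27, 4.41], [0.06, 2.06], [-2.6, 2.6]. Speed limits (rad/s): [2.22, 2.22, 2.79, 2.79, 3.14, 3.14, 3.14].

### API

Orientations are given as a unit quaternion [x, y, z, w].
In Python, from workcell import * gives the robot as it stands.
- The arm moves only by the tool apply_moves, never from a script. Its argument "rows" is a list of rows, each an object of numbers: "x", "y", "z": the shift along the tool's x, y, z in mm; "ax", "ay", "az": the turn, a rotation vector about the tool's x, y, z in degrees; "gripper": the closure, from 0 (fully open) to 1 (shut). A call has 1 to 5 rows; each row shifts and turns the commanded pose from where the row before left it, along the tool's axes as they then stand; what a row does not reach is not made up. A row lasts 1/12 s, in which the tool goes at most 41.7 mm and 7.16 degrees, less where a joint would pass 70% of its speed; a pose out of reach is approached as far as the arm can. A call with a gripper value outside its range is refused whole. The fingers move at their own pace and stop on an object; "newtons" is the grip in N (left out, the last holds). Time passes only in rows, so rows that do not move let the fingers close. It gives the time, the measured TCP pose, the force, the opening and the grip force at its end, in the units of the state.
- get_obs(): the state, without advancing time (a new reading comes with each control period).
- camera(name): name is "scene" or "side" or "wrist"; returns a dict with "color" (480x640x3 uint8, red, green, blue), "fov_y" (degrees; the focal length in pixels is half the picture's height over the tangent of half this angle, whatever the lens; pixels are square), "cx", "cy" (the principal point, pixels), "rvec" (rotation vector, rad) and "tvec" (3), from world to camera coordinates, as OpenCV has them. Camera axes: x right, y down, z forward; pixel columns grow to the right and rows downward; lengths in m; the calibration is good to about 2 mm. A picture is of the moment at which its call begins. There is no depth.
- hand_in(): hands the job in; it is judged then, once.
The state is a dict: "clock": time; "joint_pos": joint angles; "joint_velocities": joint speeds; "tau": joint torques, N m; "position": TCP position; "ee_rot": TCP orientation; "ft_force": force on the tool from outside, world axes, zero at the start; "torque": the same for the moment, N m; "grip_width": opening from 0.0 (shut) to 1.0 (fully open); "grasp_force": force on a finger pad.
Only numpy, scipy, OpenCV 4.12 (cv2) and the standard library are available. Lean on these libraries where they do the work, as an engineer would, in place of code of your own. Each camera call takes 0.05 s, during which the arm holds its last target. There are 200 camera calls.

## Working session

There is one attempt and no reset: what is moved stays moved. The work goes in short steps, Python scripts to look and compute and a tool call to move; the robot and the scene stay as the last step left them, time stands still between calls to the robot, and variables do not carry over. Pictures are saved under pics/ and viewed, at most 10 in all, crops included, and the job is handed in when it is done.

Besides the shell and the picture viewer there is one more tool, called after ">>>" as name(argument=value, ...) on one line, values as JSON. apply_moves: Moves the arm, as the interface text tells. Its arguments: {"type":"object","properties":{"rows":{"type":"array","items":{"type":"object","properties":{"x":{"type":"number"},"y":{"type":"number"},"z":{"type":"number"},"ax":{"type":"number"},"ay":{"type":"number"},"az":{"type":"number"},"gripper":{"type":"number"}}}},"newtons":{"type":"number"}},"required":["rows"]}

```bash
mkdir -p pics; ls; cat > h.py <<'E'
from workcell import *
import numpy as np, cv2
from scipy.spatial.transform import Rotation as R
def cam(n,save=None):
    c=camera(n); 
    if save: cv2.imwrite('pics/'+save,c['color'][:,:,::-1])
    c['f']=240/np.tan(np.radians(c['fov_y'])/2); c['Rm']=R.from_rotvec(np.ravel(c['rvec'])).as_matrix(); c['t']=np.ravel(c['tvec'])
    return c
def ray(c,u,v):
    d=c['Rm'].T@np.array([(u-c['cx'])/c['f'],(v-c['cy'])/c['f'],1]); return -c['Rm'].T@c['t'],d
def onz(c,u,v,z):
    o,d=ray(c,u,v); return (o+d*(z-o[2])/d[2])
def proj(c,p):
    q=c['Rm']@np.array(p)+c['t']; return c['f']*q[:2]/q[2]+[c['cx'],c['cy']]
E
python3 - <<'E'
from h import *
o=get_obs()
print(o)
ims=[]
for n in ['scene','side','wrist']:
    c=cam(n,n+'0.png'); print(n,c['f'],c['cx'],c['cy'],-c['Rm'].T@c['t'],c['Rm'][2])
import pickle
E
```

```text
pics
{'clock': 0.0, 'joint_pos': array([-1.17758239,  0.33283822, -0.06470757,  1.46093575,  0.02163221,
        1.3498733 , -0.08852477]), 'joint_velocities': array([ 0.00172593, -0.00053963, -0.00079098,  0.0009191 , -0.00110141,
        0.00011367, -0.00041676]), 'tau': array([-1.14760805e-04, -6.25455165e+01,  4.90228983e-02, -3.91595650e+01,
        1.62066141e-02,  9.88587068e-03, -1.46093271e-05]), 'position': array([0.25230908, 0.57136946, 0.20163965]), 'ee_rot': array([ 2.06407291e-01,  9.78465926e-01, -6.72347847e-04, -9.50497094e-05]), 'ft_force': array([-0.22870464,  0.97156575,  0.841147  ]), 'torque': array([-0.01467258,  0.01629559, -0.02254381]), 'grasp_force': 0.0, 'grip_width': 1.0002400777719476}
scene 551.6119672294692 318.9003575919524 236.0692233147078 [0.17940069 0.62142726 0.92787299] [ 0.3540604  -0.51143225 -0.78299316]
side 457.6574757310391 318.59772394264206 230.83778563894003 [0.45705355 0.89866335 0.800104  ] [ 0.09229048 -0.74241248 -0.66355571]
wrist 336.29946789611677 313.7048219319652 237.80283410852417 [0.18197213 0.60311367 0.37462962] [ 0.27489495 -0.12247144 -0.95364223]
```

View pics/scene0.png

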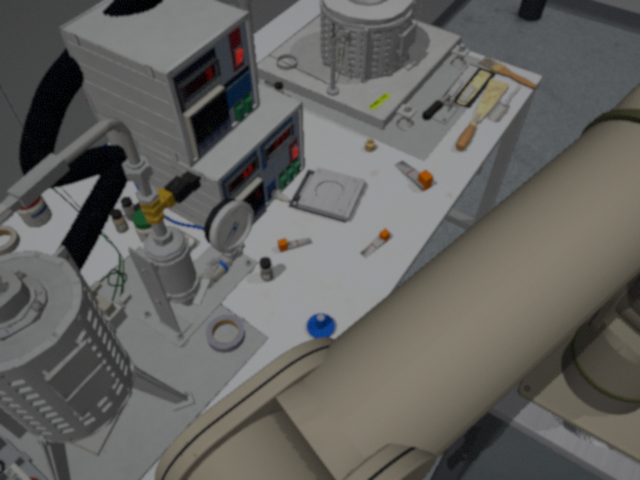

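View pics/side0.png

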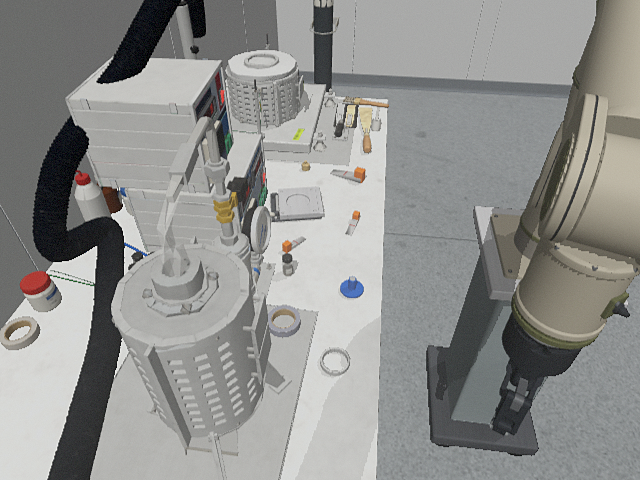

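Scene view: a plate with a round pocket at about (328,190), three orange-gripped wedges at (425,178), (383,236) and (283,243), the blue cover at (321,325), vial (266,268), tape (226,332) and weight (370,145). The side view also shows the ring at (335,361). Next I'll measure these and enlarge the wedges.

```bash
python3 - <<'E'
from h import *
for n in ['scene','side']:
    c=cam(n); im=c['color']; hsv=cv2.cvtColor(im,cv2.COLOR_RGB2HSV)
    for nm,lo,hi,z in [('orange',(5,170,120),(18,255,255),.04),('blue',(100,170,60),(125,255,255),.01)]:
        m=cv2.inRange(hsv,lo,hi); k,_,st,ce=cv2.connectedComponentsWithStats(m)
        for i in range(1,k):
            if st[i,4]>15: print(n,nm,st[i],ce[i].round(1),onz(c,*ce[i],z).round(3))
    if n=='side': print('ring',onz(c,335,361,.0065), [onz(c,u,v,0) .round(3) for u,v in [(380,400),(388,120)]])
    (x0,y0,w,hh)=(240,120,200,230) if n=='scene' else (240,145,140,240)
    cr=im[y0:y0+hh,x0:x0+w]; s=600/hh
    g=cv2.resize(cr,None,fx=s,fy=s,interpolation=cv2.INTER_CUBIC)
    cv2.imwrite(f'pics/{n}_g.png',g[:,:,::-1]); 
    if n=='scene': G=g
H=np.hstack([G[:600,:],g[:600]]); print(H.shape)
H=cv2.resize(H,None,fx=800/H.shape[1],fy=800/H.shape[1]); cv2.imwrite('pics/both.png',H[:,:,::-1])
E
```

```text
scene orange [419 171  13  10  76] [425.3 175.6] [ 0.48  -0.235  0.04 ]
scene orange [381 230   8   7  37] [384.  233.2] [ 0.474 -0.04   0.04 ]
scene orange [279 240   8   6  39] [282.2 242.4] [0.634 0.097 0.04 ]
scene blue [308 316  26  21 412] [320.3 326.7] [0.47 0.2  0.01]
side orange [355 168  10   6  28] [359.7 169.7] [ 0.476 -0.236  0.04 ]
side orange [283 241   8   6  21] [286.  243.2] [0.636 0.103 0.04 ]
side blue [124 243  15   8  30] [130.6 246.6] [1.026 0.133 0.01 ]
ring [0.4868265  0.39179155 0.0065    ] [array([0.396, 0.46 , 0.   ]), array([ 0.394, -0.629,  0.   ])]
(600, 872, 3)
```

View pics/both.png

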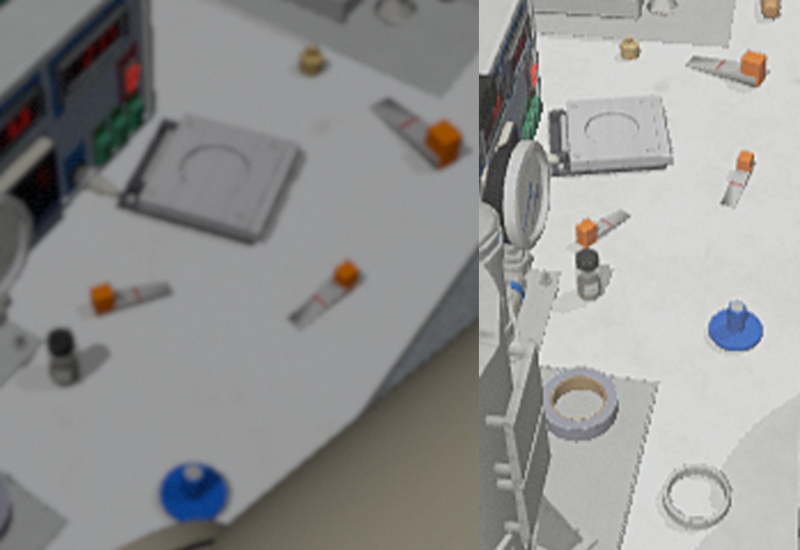

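The largest wedge is the one at scene (425,176): its blade is clearly longer than those at (384,233) and (282,242), and its block is bigger. The crop confirms it. The plate's hinge bar is on the far (+x) side, so its front edge faces the robot.

```bash
python3 - <<'E'
from h import *
import workcell
print([k for k in dir(workcell) if 'tip' in k.lower()], getattr(workcell,'tcp_to_tips',None))
s=2.393
c1=cam('scene'); c2=cam('side')
f1=lambda u,v,z: onz(c1,240+u/s,120+v/s,z).round(4)
f2=lambda u,v,z: onz(c2,240+(u-478)/s,145+v/s,z).round(4)
print('scene plate corners RT,RB,LB,LT',f1(302,152,.022),f1(255,236,.022),f1(140,200,.022),f1(180,118,.022),'pocket',f1(215,165,.022))
print('side plate corners RT,RB,LB,LT',f2(660,97,.022),f2(670,160,.022),f2(566,165,.022),f2(570,98,.022),'pocket',f2(612,130,.022))
print('wedge tips',f1(380,105,.001),f2(689,63,.001),'grip top',f1(442,132,.045),f2(752,60,.03))
print('vial',f2(588,296,0),'weight',f2(628,57,0),'knob',f2(737,308,.04),f1(196,472,.03),'tape',f2(580,405,.019))
E
```

```text
['tcp_to_tips'] 0.011
scene plate corners RT,RB,LB,LT [ 0.5855 -0.1559  0.022 ] [ 0.5666 -0.0431  0.022 ] [ 0.6776 -0.0208  0.022 ] [ 0.7073 -0.1292  0.022 ] pocket [ 0.6447 -0.096   0.022 ]
side plate corners RT,RB,LB,LT [ 0.5971 -0.1664  0.022 ] [ 0.5705 -0.0487  0.022 ] [ 0.6847 -0.0253  0.022 ] [ 0.7043 -0.1506  0.022 ] pocket [ 0.644  -0.0949  0.022 ]
wedge tips [ 0.5638 -0.2729  0.001 ] [ 0.5734 -0.2735  0.001 ] grip top [ 0.4799 -0.2311  0.045 ] [ 0.492  -0.2475  0.03  ]
vial [0.6292 0.1498 0.    ] weight [ 0.6537 -0.2786  0.    ] knob [0.478  0.1849 0.04  ] [0.4723 0.1914 0.03  ] tape [0.6084 0.3005 0.019 ]
```

>>> apply_moves(rows=[{"x": -36,"y": -9,"z": 6,"gripper": 0},{"x": -36,"y": -9,"z": 6},{"x": -36,"y": -9,"z": 6},{"x": -36,"y": -9,"z": 6},{"x": -36,"y": -9,"z": 6}])

```text
invalid input at $.rows[0]: expected keys x, y, z, ax, ay, az, gripper
```

>>> apply_moves(rows=[{"x": -36,"y": -9,"z": 6},{"x": -36,"y": -9,"z": 6},{"x": -36,"y": -9,"z": 6},{},{}])

```text
invalid input at $.rows[0]: expected keys x, y, z, ax, ay, az, gripper
```

```bash
cat >> h.py <<'E'
def to_tool(dw):
    o=get_obs(); return R.from_quat(o['ee_rot']).inv().apply(dw)*1000
def st():
    o=get_obs(); m=R.from_quat(o['ee_rot']).as_matrix()
    print('t%.2f'%o['clock'],'pos',o['position'].round(4),'xaz %.2f'%np.degrees(np.arctan2(m[1,0],m[0,0])),'z',m[:,2].round(4),'j',o['joint_pos'].round(2),'F',o['ft_force'].round(1),'w %.3f g %.1f'%(o['grip_width'],o['grasp_force'])); return o
def bright(c):
    return c['color'].astype(int).sum(2)
E
python3 - <<'E'
from h import *
st(); cam('wrist','w1.png')
E
```

```text
t0.35 pos [0.2524 0.5717 0.2023] xaz 156.18 z [-1.e-04 -2.e-04 -1.e+00] j [-1.18  0.33 -0.06  1.46  0.02  1.35 -0.09] F [ 0.1 -0.4 -0.7] w 0.998 g 0.0
```

View pics/w1.png

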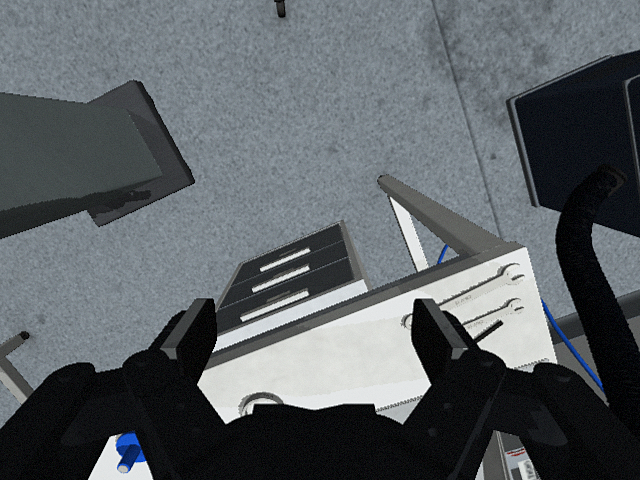

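The wrist view looks over the fingers: the TCP sits near (315,350), with the ring at (262,405) and the bench below. All row keys are required, so I'm resending the move.

>>> apply_moves(rows=[{"x": -36,"y": -9,"z": 6,"ax": 0,"ay": 0,"az": 0,"gripper": 0},{"x": -36,"y": -9,"z": 6,"ax": 0,"ay": 0,"az": 0,"gripper": 0},{"x": -36,"y": -9,"z": 6,"ax": 0,"ay": 0,"az": 0,"gripper": 0},{"x": -36,"y": -9,"z": 6,"ax": 0,"ay": 0,"az": 0,"gripper": 0},{"x": -36,"y": -9,"z": 6,"ax": 0,"ay": 0,"az": 0,"gripper": 0}])

```text
clock: 0.82
position: [0.4001, 0.4567, 0.1723]
ee_rot: [0.206, 0.978, 0.0, 0.0]
ft_force: [0.3, 0.7, -0.1]
grip_width: 1.002
grasp_force: 0.0
```

>>> apply_moves(rows=[{"x": -36,"y": -9,"z": 6,"ax": 0,"ay": 0,"az": 0,"gripper": 0},{"x": -36,"y": -9,"z": 6,"ax": 0,"ay": 0,"az": 0,"gripper": 0},{"x": -36,"y": -9,"z": 6,"ax": 0,"ay": 0,"az": 0,"gripper": 0},{"x": 0,"y": 0,"z": 0,"ax": 0,"ay": 0,"az": 0,"gripper": 0}])

```text
clock: 1.15
position: [0.4933, 0.3817, 0.1532]
ee_rot: [0.211, 0.977, -0.002, 0.001]
ft_force: [1.4, -1.5, 0.2]
grip_width: 0.999
grasp_force: 0.0
```

```bash
python3 - <<'E'
from h import *
o=st(); c=cam('wrist','w2.png')
g=cv2.cvtColor(c['color'],cv2.COLOR_RGB2GRAY)
e=proj(c,[.487,.392,.0125]); print('exp',e)
# pixels of ring by edges
ed=cv2.Canny(g,40,110); cs,_=cv2.findContours(ed,cv2.RETR_LIST,cv2.CHAIN_APPROX_NONE)
for k in cs:
    if len(k)>60:
        (u,v),(a,b),t=cv2.fitEllipse(k)
        if np.hypot(u-e[0],v-e[1])<60 and 30<a<b<200: print(len(k),round(u,1),round(v,1),round(a,1),round(b,1),onz(c,u,v,.0125).round(4), 'w',b/c['f']*(-c['Rm'].T@c['t'])[2])
E
```

```text
t1.15 pos [0.4933 0.3817 0.1532] xaz 155.58 z [ 0.0021 -0.0044 -1.    ] j [-0.81  0.36  0.09  1.54 -0.03  1.25  0.43] F [ 1.4 -1.5  0.2] w 0.999 g 0.0
exp [320.87916729 205.26818086]
132 318.6 205.4 42.1 46.8 [0.4862 0.3899 0.0125] w 0.04537174444785471
387 321.9 206.1 50.4 51.7 [0.4882 0.3925 0.0125] w 0.05009925452577394
553 321.0 206.1 60.2 66.6 [0.4878 0.3918 0.0125] w 0.06455053654322333
```

View pics/w2.png

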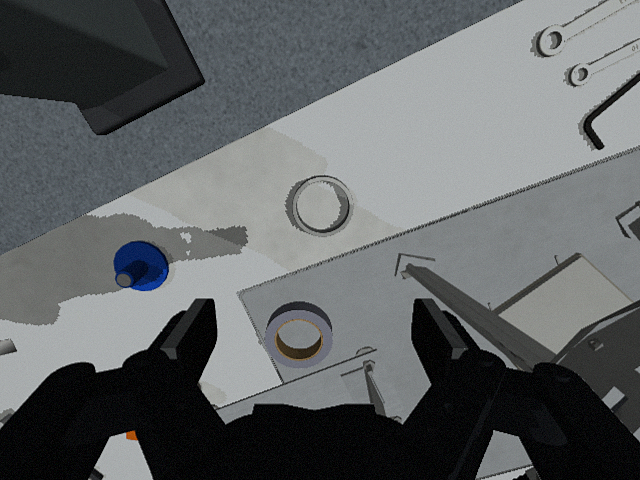

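Ring at (0.488, 0.392). Next I check the fingertip geometry by projection: the open tips appear at about (215,299) and (413,299).

```bash
python3 - <<'E'
from h import *
o=get_obs(); c=cam('wrist'); M=R.from_quat(o['ee_rot']).as_matrix()
for z in (-13,-2,5,11):
    print(z,[proj(c,o['position']+M@(np.array([x,y,z])/1000)).round(0) for x in (11,-11) for y in (-42.5,42.5)])
p=np.array([.488,.392,0]); d=p-o['position']; d[2]=0; print('to ring',to_tool(d).round(1), 'rot fix', R.from_quat(o['ee_rot']).as_rotvec())
Rt=R.from_matrix(np.array([[-np.cos(np.radians(24)),np.sin(np.radians(24)),0],[np.sin(np.radians(24)),np.cos(np.radians(24)),0],[0,0,-1]]).T)
print('turn',np.degrees((R.from_quat(o['ee_rot']).inv()*Rt).as_rotvec()).round(2))
E
```

```text
-13 [array([230., 267.]), array([396., 267.]), array([233., 305.]), array([393., 305.])]
-2 [array([235., 259.]), array([391., 259.]), array([238., 296.]), array([388., 296.])]
5 [array([238., 255.]), array([388., 255.]), array([240., 290.]), array([386., 290.])]
11 [array([240., 251.]), array([386., 251.]), array([242., 286.]), array([384., 286.])]
to ring [ 5.   5.4 -0. ] rot fix [ 0.65979692  3.07031559 -0.00347365]
turn [-0.11  0.09 -0.26]
```

>>> apply_moves(rows=[{"x": 2.5,"y": 2.7,"z": 30,"ax": -0.1,"ay": 0.1,"az": -0.3,"gripper": 0},{"x": 2.5,"y": 2.7,"z": 35,"ax": 0,"ay": 0,"az": 0,"gripper": 0},{"x": 0,"y": 0,"z": 28,"ax": 0,"ay": 0,"az": 0,"gripper": 0},{"x": 0,"y": 0,"z": 0,"ax": 0,"ay": 0,"az": 0,"gripper": 0}])

```text
clock: 1.58
position: [0.4799, 0.3959, 0.0556]
ee_rot: [0.202, 0.979, -0.002, -0.004]
ft_force: [0.7, -1.7, -0.7]
grip_width: 1.004
grasp_force: 0.0
```

```bash
python3 - <<'E'
from h import *
o=st(); a=cam('wrist'); b=cam('side')
for c,n in ((a,'wrist'),(b,'side')): print(n,'tcp',proj(c,o['position']),'ring',proj(c,[.488,.392,.0125]))
A=cv2.resize(a['color'],(400,300)); B=cv2.resize(b['color'][280:430,235:435],(400,300),interpolation=cv2.INTER_CUBIC)
cv2.imwrite('pics/c1.png',np.hstack([A,B])[:,:,::-1])
E
```

```text
t1.58 pos [0.4799 0.3959 0.0556] xaz 156.64 z [-0.0081 -0.0032 -1.    ] j [-0.82  0.45  0.07  1.63 -0.04  1.08  0.43] F [ 0.7 -1.7 -0.7] w 1.004 g 0.0
wrist tcp [312.89400225 276.24984764] ring [312.93051468 262.94572922]
side tcp [339.06817181 348.79654954] ring [334.47371697 359.3227019 ]
```

View pics/c1.png

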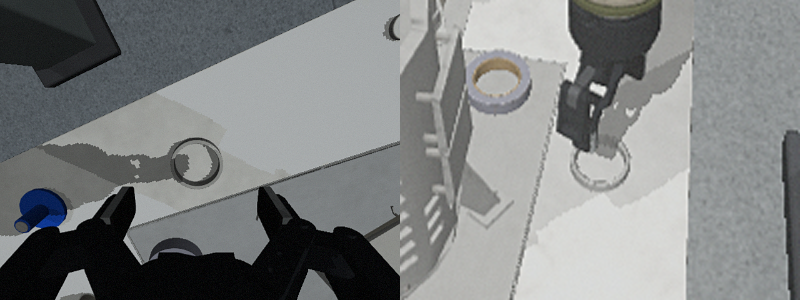

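```bash
python3 - <<'E'
from h import *
o=st(); M=R.from_quat(o['ee_rot']).as_matrix(); c=cam('side'); w=cam('wrist')
print('wristcam in tool',M.T@(-w['Rm'].T@w['t']-o['position']), M.T@w['Rm'][2])
f=lambda p:((proj(c,p)-[235,280])*2+[400,0]).round(0)
for z in (-45,-25,-2,11):
    print(z,[f(o['position']+M@(np.array([x,y,z])/1000)) for y in (-57,-42.5,42.5,57) for x in (-11,11) ])
g=cv2.resize(c['color'][300:375,300:375],(600,600),interpolation=cv2.INTER_CUBIC)
ww=cv2.resize(w['color'][280:400,130:260],(200,600)) if 0 else cv2.resize(w['color'][270:390,150:190+0+40],(400,600),interpolation=cv2.INTER_CUBIC)
cv2.imwrite('pics/c2.png',cv2.resize(np.hstack([g,ww]),(800,480))[:,:,::-1])
E
```

```text
t1.68 pos [0.4833 0.3975 0.0617] xaz 156.57 z [-0.002   0.0019 -1.    ] j [-0.81  0.44  0.07  1.62 -0.04  1.08  0.43] F [0.3 0.2 1. ] w 1.000 g 0.0
wristcam in tool [ 0.0765017   0.00087977 -0.17435332] [-0.30211012  0.00252257  0.95326969]
-45 [array([625.,  59.]), array([645.,  68.]), array([617.,  69.]), array([638.,  79.]), array([572., 135.]), array([594., 146.]), array([564., 147.]), array([585., 159.])]
-25 [array([624.,  72.]), array([644.,  81.]), array([617.,  82.]), array([637.,  92.]), array([572., 148.]), array([593., 159.]), array([564., 160.]), array([585., 171.])]
-2 [array([623.,  87.]), array([643.,  96.]), array([616.,  97.]), array([636., 106.]), array([572., 162.]), array([593., 173.]), array([564., 175.]), array([585., 186.])]
11 [array([622.,  95.]), array([642., 104.]), array([615., 105.]), array([635., 114.]), array([572., 170.]), array([592., 181.]), array([564., 182.]), array([585., 193.])]
```

View pics/c2.png

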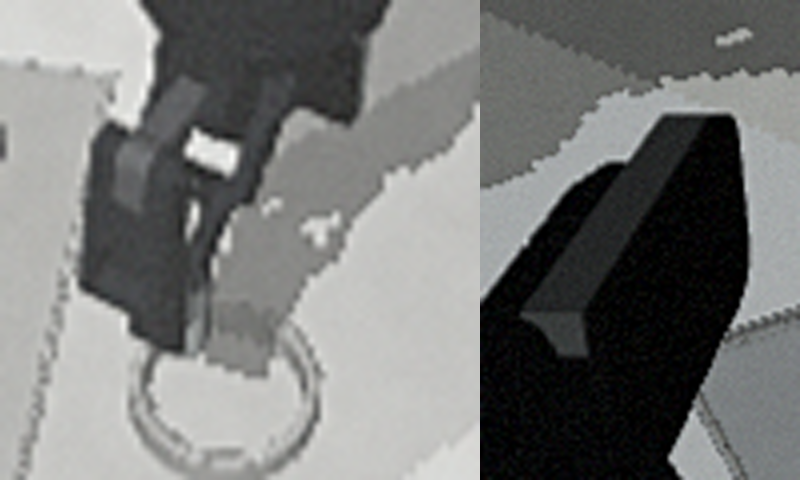

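>>> apply_moves(rows=[{"x": -6.5,"y": -3,"z": 20,"ax": 0,"ay": 0,"az": 0,"gripper": 0},{"x": 0,"y": 0,"z": 15,"ax": 0,"ay": 0,"az": 0,"gripper": 0},{"x": 0,"y": 0,"z": 0,"ax": 0,"ay": 0,"az": 0,"gripper": 0},{"x": 0,"y": 0,"z": 0,"ax": 0,"ay": 0,"az": 0,"gripper": 0}])

```text
clock: 2.12
position: [0.4894, 0.392, 0.0279]
ee_rot: [0.204, 0.979, 0.002, -0.0]
ft_force: [0.3, 0.2, 0.2]
grip_width: 1.005
grasp_force: 0.0
```

```bash
python3 - <<'E'
from h import *
o=st(); M=R.from_quat(o['ee_rot']).as_matrix(); c=cam('side'); 
m=(c['color'].max(2)<60).astype(np.uint8); k,l,s,ce=cv2.connectedComponentsWithStats(m[300:400,290:370])
i=1+np.argmax(s[1:,4]); ys,xs=np.where(l==i); j=np.argsort(-ys)[:12]; print('dark low',sorted(zip(xs[j]+290,ys[j]+300)))
for z in (-45,-35,-25,-15,-2): print(z,[proj(c,o['position']+M@(np.array([x,42.5,z])/1000)).round(1) for x in (-11,11)])
w=cam('wrist'); print('ring',proj(w,[.488,.392,.0125]))
E
```

```text
t2.12 pos [0.4894 0.392  0.0279] xaz 156.48 z [-1.0e-04  3.3e-03 -1.0e+00] j [-0.8   0.48  0.07  1.64 -0.04  1.02  0.44] F [0.3 0.2 0.2] w 1.005 g 0.0
dark low [(np.int64(340), np.int64(326)), (np.int64(341), np.int64(325)), (np.int64(341), np.int64(326)), (np.int64(346), np.int64(325)), (np.int64(347), np.int64(325)), (np.int64(348), np.int64(326)), (np.int64(349), np.int64(325)), (np.int64(349), np.int64(326)), (np.int64(350), np.int64(325)), (np.int64(350), np.int64(326)), (np.int64(351), np.int64(325)), (np.int64(351), np.int64(326))]
-45 [array([318. , 355.4]), array([328.4, 360.7])]
-35 [array([317.9, 358.4]), array([328.3, 363.8])]
-25 [array([317.9, 361.5]), array([328.2, 366.8])]
-15 [array([317.9, 364.5]), array([328.1, 369.8])]
-2 [array([317.9, 368.3]), array([328. , 373.6])]
ring [311.04149937 263.27130028]
```

```bash
python3 - <<'E'
from h import *
c=cam('side'); g=c['color'].max(2)
for u in range(310,336,3): print(u,' '.join('%3d'%x for x in g[338:384:2,u]))
E
```

```text
310  93  83  72  68  76  74  63  53 200 205 198 201 199 198 199 195 198 198 200 199 199 202 201
313  65  62  66  67  66  60  69  79  61 198 202 202 197 198 200 197 198 197 199 201 197 199 199
316  96 100  64  70  71  68  68  79  76  61 175 212 202 200 201 200 198 200 196 200 199 195 198
319  68  68  65  71  67  71  71  71  71  71  68  60 219 210 208 199 200 200 200 195 198 201 197
322  76  69  66  64  60  64  58  64  62  71  67  71  78 186 149 133 195 200 197 200 199 198 210
325  59  49  70 127  97  63  65  64  69  80  78  70 141 207 153 190 143 167 201 199 197 195 220
328  59  66  71  79  64  62  59  93 109 111  92  89 127 206 203 155 192 144 180 201 197 218 215
331  74  70  63 102 146 122 117 112 136 136 140 137 136 129 204 200 179 163 155 200 214 218 216
334  59  56 143 136 136 121 113 130 134 135 138 136 137 127 204 201 148 192 154 193 203 199 220
```

>>> apply_moves(rows=[{"x": 1.3,"y": -0.5,"z": 10,"ax": 0,"ay": 0,"az": 0,"gripper": 0},{"x": 0,"y": 0,"z": 5,"ax": 0,"ay": 0,"az": 0,"gripper": 0.2},{"x": 0,"y": 0,"z": 0,"ax": 0,"ay": 0,"az": 0,"gripper": 0.4},{"x": 0,"y": 0,"z": 0,"ax": 0,"ay": 0,"az": 0,"gripper": 0.4},{"x": 0,"y": 0,"z": 0,"ax": 0,"ay": 0,"az": 0,"gripper": 0.4}], newtons=25)

```text
clock: 2.68
position: [0.4877, 0.3915, 0.0114]
ee_rot: [0.204, 0.979, 0.001, -0.001]
ft_force: [1.3, 0.1, 0.9]
grip_width: 0.599
grasp_force: 0.0
```

```bash
python3 - <<'E'
from h import *
o=st(); c=cam('side')
g=cv2.resize(c['color'][310:400,280:380],(500,450),interpolation=cv2.INTER_CUBIC)
w=cam('wrist'); a=cv2.resize(w['color'][220:400,210:430][:,:],(300,245)); a=cv2.copyMakeBorder(a,0,205,0,0,cv2.BORDER_CONSTANT)
cv2.imwrite('pics/c3.png',np.hstack([g,a])[:,:,::-1])
E
```

```text
t2.68 pos [0.4877 0.3915 0.0114] xaz 156.48 z [-9.0e-04  2.3e-03 -1.0e+00] j [-0.8   0.5   0.07  1.66 -0.04  0.99  0.44] F [1.3 0.1 0.9] w 0.599 g 0.0
```

View c3.

View pics/c3.png

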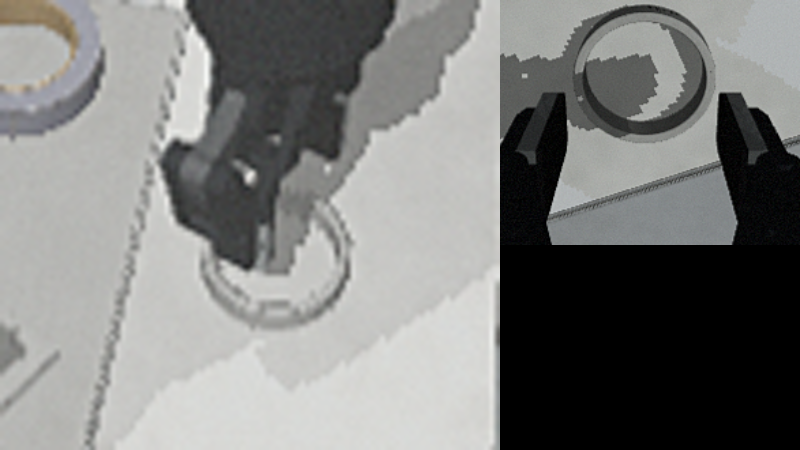

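The tips are still about 44 mm above the bench: from the picture's depth, they sit about 33 mm behind the reported TCP rather than 11 mm ahead of it. I'll trust the picture and go down carefully.

>>> apply_moves(rows=[{"x": 0,"y": 0,"z": 0,"ax": 0,"ay": 0,"az": 0,"gripper": 0.1},{"x": 0,"y": 0,"z": 12,"ax": 0,"ay": 0,"az": 0,"gripper": 0.1},{"x": 0,"y": 0,"z": 12,"ax": 0,"ay": 0,"az": 0,"gripper": 0.1},{"x": 0,"y": 0,"z": 6,"ax": 0,"ay": 0,"az": 0,"gripper": 0.1},{"x": 0,"y": 0,"z": 0,"ax": 0,"ay": 0,"az": 0,"gripper": 0.1}])

```text
clock: 3.2
position: [0.4863, 0.3904, -0.0213]
ee_rot: [0.204, 0.979, -0.001, -0.002]
ft_force: [-0.4, 0.3, 0.1]
grip_width: 0.9
grasp_force: 0.0
```

```bash
python3 - <<'E'
from h import *
o=st(); w=cam('wrist'); g=w['color'].max(2)
for v in (294,298,302,310): print(v,''.join('#' if x<45 else ('+' if x<110 else '.') for x in g[v,180:450:2]))
print(proj(w,[.488,.392,.0125]))
E
```

```text
t3.20 pos [ 0.4863  0.3904 -0.0213] xaz 156.48 z [-3.8e-03 -4.0e-04 -1.0e+00] j [-0.8   0.54  0.07  1.68 -0.04  0.93  0.44] F [-0.4  0.3  0.1] w 0.900 g 0.0
294 ++++++++++++++++++++++++++++++++++++++++++++#+++++++++++++++++++++++++++++++++++++++++++++++++++++++++.................................
298 ++++++++++++++####+####+++++++++++++++++++++++++++++++++++++++++++++++++++++++++++++++++++++++++#++++++........+####+++++..............
302 ++++++++++++############+++++++++++++++++++++.+++++++++++++++++++++++++++++++++++++++++++++++++##+++++++.......######++++++............
310 +++++###################++++++++++++++++++++++++++++++++++++++++++++++++++++++++++++++++++++++###++++++........########++++++####+.....
[317.3026349  307.84674861]
```

>>> apply_moves(rows=[{"x": -1,"y": 1,"z": 4,"ax": 0,"ay": 0,"az": 0,"gripper": 0.1},{"x": 0,"y": 0,"z": 2,"ax": 0,"ay": 0,"az": 0,"gripper": 0.25},{"x": 0,"y": 0,"z": 0,"ax": 0,"ay": 0,"az": 0,"gripper": 0.5},{"x": 0,"y": 0,"z": 0,"ax": 0,"ay": 0,"az": 0,"gripper": 0.5},{"x": 0,"y": 0,"z": 0,"ax": 0,"ay": 0,"az": 0,"gripper": 0.5}], newtons=40)

```text
clock: 3.67
position: [0.4892, 0.3923, -0.0243]
ee_rot: [0.204, 0.979, 0.001, -0.0]
ft_force: [0.3, 0.5, -0.5]
grip_width: 0.642
grasp_force: 42.5
```

>>> apply_moves(rows=[{"x": 0,"y": 0,"z": -20,"ax": 0,"ay": 0,"az": 0,"gripper": 0.5},{"x": 0,"y": 0,"z": -40,"ax": 0,"ay": 0,"az": 0,"gripper": 0.5},{"x": 0,"y": 0,"z": -40,"ax": 0,"ay": 0,"az": 0,"gripper": 0.5},{"x": -10,"y": -12,"z": -10,"ax": 0,"ay": 0,"az": 0,"gripper": 0.5},{"x": -20,"y": -23,"z": 0,"ax": 0,"ay": 0,"az": 0,"gripper": 0.5}])

```text
clock: 4.08
position: [0.5027, 0.353, 0.0897]
ee_rot: [0.201, 0.98, 0.005, 0.001]
ft_force: [0.0, 0.2, -2.4]
grip_width: 0.646
grasp_force: 43.1
```

>>> apply_moves(rows=[{"x": -26,"y": -30,"z": 0,"ax": 0,"ay": 0,"az": 0,"gripper": 0.5},{"x": -26,"y": -30,"z": 0,"ax": 0,"ay": 0,"az": 0,"gripper": 0.5},{"x": -26,"y": -30,"z": 0,"ax": 0,"ay": 0,"az": 0,"gripper": 0.5},{"x": -26,"y": -30,"z": 0,"ax": 0,"ay": 0,"az": 0,"gripper": 0.5},{"x": -26,"y": -30,"z": 0,"ax": 0,"ay": 0,"az": 0,"gripper": 0.5}])

```text
clock: 4.5
position: [0.5621, 0.1564, 0.0849]
ee_rot: [0.204, 0.979, 0.001, -0.001]
ft_force: [0.7, 0.7, -1.5]
grip_width: 0.645
grasp_force: 43.2
```

>>> apply_moves(rows=[{"x": -26,"y": -30,"z": 0,"ax": 0,"ay": 0,"az": 0,"gripper": 0.5},{"x": -26,"y": -30,"z": 0,"ax": 0,"ay": 0,"az": 0,"gripper": 0.5},{"x": -26,"y": -30,"z": 0,"ax": 0,"ay": 0,"az": 0,"gripper": 0.5},{"x": -26,"y": -30,"z": 0,"ax": 0,"ay": 0,"az": 0,"gripper": 0.5},{"x": -16,"y": -16,"z": 0,"ax": 0,"ay": 0,"az": 0,"gripper": 0.5}])

```text
clock: 4.92
position: [0.618, -0.0203, 0.0845]
ee_rot: [0.206, 0.979, 0.0, -0.0]
ft_force: [1.0, 0.1, -1.0]
grip_width: 0.649
grasp_force: 43.2
```

```bash
python3 - <<'E'
from h import *
o=st(); d=np.array([.6445,-.0955,0])-o['position']; d[2]=0; print('to pocket',to_tool(d).round(1))
c=cam('wrist','w3.png'); print('pocket px',proj(c,[.6445,-.0955,.022]))
s=cam('scene'); print('box foot',onz(s,302.7,168,0).round(3))
E
```

```text
t4.92 pos [ 0.618  -0.0203  0.0845] xaz 156.21 z [-3.e-04  1.e-04 -1.e+00] j [-0.25  0.41  0.26  1.63 -0.12  1.12  1.2 ] F [ 1.   0.1 -1. ] w 0.649 g 43.2
to pocket [-54.6 -58.1  -0. ]
pocket px [239.17342865 307.56420304]
box foot [ 0.747 -0.134 -0.   ]
```

>>> apply_moves(rows=[{"x": -25,"y": -27,"z": 0,"ax": 0,"ay": 0,"az": 0,"gripper": 0.5},{"x": -20,"y": -21,"z": 0,"ax": 0,"ay": 0,"az": 0,"gripper": 0.5},{"x": -9,"y": -10,"z": 0,"ax": 0,"ay": 0,"az": 0,"gripper": 0.5},{"x": 0,"y": 0,"z": 0,"ax": 0,"ay": 0,"az": 0,"gripper": 0.5}])

```text
clock: 5.35
position: [0.6441, -0.0932, 0.084]
ee_rot: [0.206, 0.979, 0.0, -0.0]
ft_force: [0.3, -0.7, -1.9]
grip_width: 0.642
grasp_force: 43.1
```

```bash
python3 - <<'E'
from h import *
o=st(); c=cam('wrist','w4.png'); e=proj(c,[.6445,-.0955,.022]); print('pocket px',e)
g=cv2.cvtColor(c['color'],cv2.COLOR_RGB2GRAY)
for lo,hi in ((20,60),(40,110)):
  ed=cv2.Canny(g,lo,hi); cs,_=cv2.findContours(ed,cv2.RETR_LIST,cv2.CHAIN_APPROX_NONE)
  for k in cs:
    if len(k)>50:
        (u,v),(a,b),t=cv2.fitEllipse(k)
        if np.hypot(u-e[0],v-e[1])<80 and 50<a<b<250: print(len(k),round(u,1),round(v,1),round(a,1),round(b,1),onz(c,u,v,.022).round(4),'w',b/c['f']*((-c['Rm'].T@c['t'])[2]-.02))
E
```

```text
t5.35 pos [ 0.6441 -0.0932  0.084 ] xaz 156.21 z [-8.e-04  4.e-04 -1.e+00] j [-0.14  0.48  0.29  1.54 -0.14  1.14  1.33] F [ 0.3 -0.7 -1.9] w 0.642 g 43.1
pocket px [310.47585892 243.55281034]
1229 310.9 317.6 100.0 183.5 [ 0.7011 -0.1202  0.022 ] w 0.12931174216856686
510 288.5 210.7 65.6 152.2 [ 0.6156 -0.0998  0.022 ] w 0.10723822717833847
1192 310.3 319.0 99.7 182.4 [ 0.702  -0.1212  0.022 ] w 0.12852853439723316
502 287.8 210.4 65.8 153.6 [ 0.6152 -0.1002  0.022 ] w 0.10825051650343441
```

View pics/w4.png

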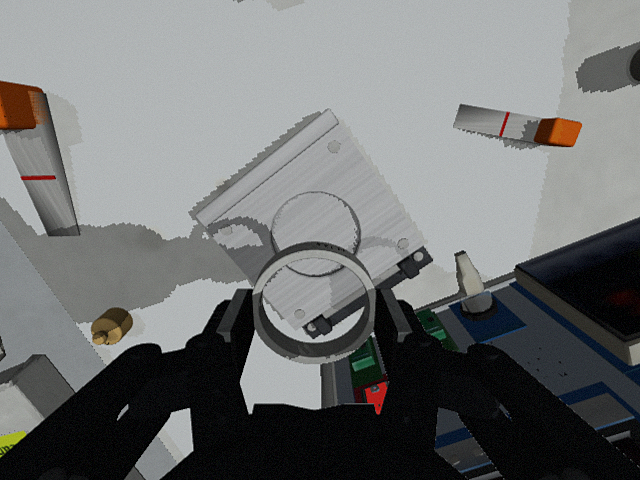

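The wrist view shows the ring held level at (315,300). The pocket is centred near (316,234), with its edge at 272–360 across and its top at row 191. The plate's front side runs from (195,212) to (330,110), and the largest wedge is at left (20,105) to (62,235).

```bash
python3 - <<'E'
from h import *
im=cv2.imread('pics/w4.png'); g=cv2.cvtColor(im,cv2.COLOR_BGR2GRAY); c=cam('wrist')
ed=cv2.Canny(g,30,80); ys,xs=np.nonzero(ed)
# map edge pixels to the plate's top plane, keep those about 32.5 mm from the guess, fit circle
P=np.array([onz(c,u,v,.022)[:2] for u,v in zip(xs,ys)])
ctr=onz(c,316,234,.022)[:2]; print('guess',ctr)
for tol in (.005,.004,.003,.002,.002,.0015):
    r=np.hypot(*(P-ctr).T); k=(abs(r-.0325)<tol)&(ys<245); Q=P[k]
    A=np.c_[2*Q,np.ones(len(Q))]; s=np.linalg.lstsq(A,(Q**2).sum(1),rcond=None)[0]; ctr=s[:2]; 
    print(len(Q),ctr.round(4),'r',np.sqrt(s[2]+ctr@ctr).round(4))
for l in cv2.HoughLinesP(ed,1,np.pi/360,40,minLineLength=60,maxLineGap=6)[:,0]:
    if 180<min(l[0],l[2]) and max(l[0],l[2])<440 and max(l[1],l[3])<270:
        a,b=onz(c,l[0],l[1],.022)[:2],onz(c,l[2],l[3],.022)[:2]; d=b-a; n=np.array([-d[1],d[0]])/np.hypot(*d)
        print(l,a.round(3),b.round(3),'ang %.1f'%np.degrees(np.arctan2(d[1],d[0])),'dist %.4f'%(n@(ctr-a)))
# ring held: its top circle, in the image -> depth unknown; report mid of ring in px
k=(np.hypot(xs-315,ys-300)<80)
E
```

```text
guess [ 0.63912002 -0.08587871]
398 [ 0.6391 -0.0866] r 0.0315
389 [ 0.6391 -0.0867] r 0.0315
353 [ 0.6393 -0.0869] r 0.0318
291 [ 0.6399 -0.087 ] r 0.0324
302 [ 0.6399 -0.087 ] r 0.0323
272 [ 0.6401 -0.087 ] r 0.0326
[205 229 338 125] [ 0.603 -0.158] [ 0.576 -0.042] ang 103.4 dist -0.0523
[192 218 328 108] [ 0.592 -0.163] [ 0.563 -0.044] ang 103.7 dist -0.0644
[223 212 338 121] [ 0.597 -0.14 ] [ 0.574 -0.041] ang 103.6 dist -0.0540
[255 168 330 108] [ 0.579 -0.105] [ 0.564 -0.043] ang 103.4 dist -0.0638
[192 207 306 115] [ 0.585 -0.159] [ 0.562 -0.059] ang 103.4 dist -0.0699
[343 119 425 239] [ 0.574 -0.038] [ 0.675 -0.014] ang 13.2 dist -0.0629
[209 194 308 115] [ 0.582 -0.143] [ 0.562 -0.058] ang 103.1 dist -0.0693
[203 228 298 152] [ 0.602 -0.159] [ 0.581 -0.074] ang 103.9 dist -0.0542
[204 209 320 115] [ 0.59  -0.152] [ 0.565 -0.051] ang 103.8 dist -0.0640
```

```bash
cat >> h.py <<'E'
def fitcirc(c,ed,z,ctr,r0,tols=(.005,.004,.003,.002,.002,.0015),vmax=480,vmin=0):
    ys,xs=np.nonzero(ed); P=np.array([onz(c,u,v,z)[:2] for u,v in zip(xs,ys)]); ctr=np.array(ctr)
    for tol in tols:
        r=np.hypot(*(P-ctr).T); k=(abs(r-r0)<tol)&(ys<vmax)&(ys>vmin); Q=P[k]
        s=np.linalg.lstsq(np.c_[2*Q,np.ones(len(Q))],(Q**2).sum(1),rcond=None)[0]; ctr=s[:2]
    return ctr,np.sqrt(s[2]+ctr@ctr),len(Q)
E
python3 - <<'E'
from h import *
for i in range(2):
    o=st(); c=cam('wrist'); o=get_obs()
    g=cv2.cvtColor(c['color'],cv2.COLOR_RGB2GRAY); ed=cv2.Canny(g,30,80)
    p,r,n=fitcirc(c,ed,.022,[.64,-.087],.0325,vmax=245); print('pocket',p.round(4),r.round(4),n)
    z=o['position'][2]+.0368
    q,r,n=fitcirc(c,ed,z,o['position'][:2],.029); print('ring outer',q.round(4),r.round(4),n)
    q2,r,n=fitcirc(c,ed,z,o['position'][:2],.023); print('ring inner',q2.round(4),r.round(4),n)
    print('tcp',o['position'][:2].round(4),'ring->pocket tool',to_tool(np.r_[p-q,0]).round(1),'tcp->pocket',to_tool(np.r_[p-o['position'][:2],0]).round(1))
s=cam('side'); g=cv2.cvtColor(s['color'],cv2.COLOR_RGB2GRAY)
E
```

```text
t5.45 pos [ 0.6438 -0.0883  0.0838] xaz 156.46 z [-0.0015  0.0031 -1.    ] j [-0.15  0.48  0.28  1.54 -0.15  1.14  1.33] F [ 0.   1.1 -1.4] w 0.644 g 43.1
pocket [ 0.6403 -0.09  ] 0.0326 265
ring outer [ 0.6443 -0.0875] 0.0292 529
ring inner [ 0.6415 -0.0874] 0.0229 384
tcp [ 0.6438 -0.0871] ring->pocket tool [ 2.6 -3.8 -0. ] tcp->pocket [ 2.1 -4.  -0. ]
t5.50 pos [ 0.6438 -0.0871  0.0838] xaz 156.55 z [-0.0014  0.0036 -1.    ] j [-0.15  0.48  0.28  1.54 -0.15  1.14  1.33] F [-0.7  0.  -2.3] w 0.646 g 43.1
pocket [ 0.6403 -0.0903] 0.0327 274
ring outer [ 0.6442 -0.0865] 0.0292 528
ring inner [ 0.6418 -0.0866] 0.023 376
tcp [ 0.6439 -0.0867] ring->pocket tool [ 2.1 -5.  -0. ] tcp->pocket [ 1.8 -4.7 -0. ]
```

>>> apply_moves(rows=[{"x": 2,"y": -4.5,"z": 15,"ax": 0,"ay": 0,"az": 0,"gripper": 0.5},{"x": 0,"y": 0,"z": 25,"ax": 0,"ay": 0,"az": 0,"gripper": 0.5},{"x": 0,"y": 0,"z": 15,"ax": 0,"ay": 0,"az": 0,"gripper": 0.5},{"x": 0,"y": 0,"z": 0,"ax": 0,"ay": 0,"az": 0,"gripper": 0.5},{"x": 0,"y": 0,"z": 0,"ax": 0,"ay": 0,"az": 0,"gripper": 0.5}])

```text
clock: 6.02
position: [0.6399, -0.0909, 0.0289]
ee_rot: [0.203, 0.979, 0.001, -0.001]
ft_force: [1.0, 0.6, -0.3]
grip_width: 0.643
grasp_force: 43.1
```

>>> apply_moves(rows=[{"x": 0,"y": 0,"z": 0,"ax": 0,"ay": 0,"az": 0,"gripper": 0.5},{"x": 0,"y": 0,"z": 0,"ax": 0,"ay": 0,"az": 0,"gripper": 0.5}])

```text
clock: 6.18
position: [0.6414, -0.0918, 0.0308]
ee_rot: [0.204, 0.979, 0.001, 0.001]
ft_force: [0.1, -0.8, -1.3]
grip_width: 0.643
grasp_force: 43.1
```

```bash
python3 - <<'E'
from h import *
for i in range(2):
    st(); c=cam('wrist','w5.png'); o=get_obs()
    g=cv2.cvtColor(c['color'],cv2.COLOR_RGB2GRAY); ed=cv2.Canny(g,30,80)
    for vm in (230,245,255,265):
        p,r,n=fitcirc(c,ed,.022,[.64,-.09],.0325,vmax=vm); print('pocket',vm,p.round(4),r.round(4),n)
    z=o['position'][2]+.0368
    q,r,n=fitcirc(c,ed,z,o['position'][:2],.029); print('ring outer',q.round(4),r.round(4),n)
    print('tcp',o['position'][:2].round(4),'ring->pocket tool',to_tool(np.r_[p-q,0]).round(1), proj(c,[.64,-.09,.022]))
E
```

```text
t6.18 pos [ 0.6414 -0.0918  0.0308] xaz 156.50 z [ 0.0015  0.0024 -1.    ] j [-0.13  0.53  0.27  1.59 -0.16  1.04  1.35] F [ 0.1 -0.8 -1.3] w 0.643 g 43.1
pocket 230 [ 0.6398 -0.0899] 0.0321 190
pocket 245 [ 0.6406 -0.0903] 0.0331 210
pocket 255 [ 0.6404 -0.0899] 0.0326 286
pocket 265 [ 0.6404 -0.0899] 0.0326 323
ring outer [ 0.6415 -0.0915] 0.0291 540
tcp [ 0.6413 -0.092 ] ring->pocket tool [1.7 1.1 0. ] [314.84727702 266.91420063]
t6.23 pos [ 0.6413 -0.092   0.0306] xaz 156.49 z [ 0.0013  0.0024 -1.    ] j [-0.13  0.53  0.27  1.59 -0.16  1.04  1.35] F [ 0.9 -0.5 -1.5] w 0.640 g 43.1
pocket 230 [ 0.6402 -0.0903] 0.0333 82
pocket 245 [ 0.6405 -0.0901] 0.0329 232
pocket 255 [ 0.6405 -0.0899] 0.0327 281
pocket 265 [ 0.6405 -0.0898] 0.0327 316
ring outer [ 0.6415 -0.0916] 0.0291 550
tcp [ 0.6411 -0.092 ] ring->pocket tool [1.6 1.2 0. ] [315.10828356 267.05041826]
```

>>> apply_moves(rows=[{"x": 1.6,"y": 1.2,"z": 10,"ax": 0,"ay": 0,"az": 0,"gripper": 0.5},{"x": 0,"y": 0,"z": 10,"ax": 0,"ay": 0,"az": 0,"gripper": 0.5},{"x": 0,"y": 0,"z": 8,"ax": 0,"ay": 0,"az": 0,"gripper": 0.5},{"x": 0,"y": 0,"z": 0,"ax": 0,"ay": 0,"az": 0,"gripper": 0.5},{"x": 0,"y": 0,"z": 0,"ax": 0,"ay": 0,"az": 0,"gripper": 0.5}])

```text
clock: 6.7
position: [0.6386, -0.0903, -0.0]
ee_rot: [0.204, 0.979, 0.001, -0.002]
ft_force: [-1.1, -0.1, -2.0]
grip_width: 0.647
grasp_force: 43.1
```

```bash
python3 - <<'E'
from h import *
st(); c=cam('wrist','w6.png'); o=get_obs()
g=cv2.cvtColor(c['color'],cv2.COLOR_RGB2GRAY); ed=cv2.Canny(g,30,80)
z=o['position'][2]+.0368
q,r,n=fitcirc(c,ed,z,o['position'][:2],.029); print('ring outer',q.round(4),r.round(4),n,to_tool(np.r_[np.array([.6405,-.0899])-q,0]).round(1))
E
```

```text
t6.70 pos [ 0.6386 -0.0903 -0.    ] xaz 156.48 z [-0.0029  0.0024 -1.    ] j [-0.13  0.56  0.27  1.61 -0.17  0.99  1.35] F [-1.1 -0.1 -2. ] w 0.647 g 43.1
ring outer [ 0.6381 -0.0898] 0.0291 600 [-2.2  0.9 -0. ]
```

>>> apply_moves(rows=[{"x": -0.8,"y": 0.4,"z": 0,"ax": 0,"ay": 0,"az": 0,"gripper": 0.5},{"x": 0,"y": 0,"z": 2,"ax": 0,"ay": 0,"az": 0,"gripper": 0.5},{"x": 0,"y": 0,"z": 2,"ax": 0,"ay": 0,"az": 0,"gripper": 0.5},{"x": 0,"y": 0,"z": 2,"ax": 0,"ay": 0,"az": 0,"gripper": 0.5},{"x": 0,"y": 0,"z": 0,"ax": 0,"ay": 0,"az": 0,"gripper": 0.5}])

```text
clock: 7.17
position: [0.6399, -0.0902, -0.0054]
ee_rot: [0.204, 0.979, 0.001, -0.001]
ft_force: [-0.8, -0.8, -1.4]
grip_width: 0.644
grasp_force: 43.1
```

>>> apply_moves(rows=[{"x": 0,"y": 0,"z": 0,"ax": 0,"ay": 0,"az": 0,"gripper": 0.5}])

```text
clock: 7.25
position: [0.6401, -0.0903, -0.005]
ee_rot: [0.204, 0.979, 0.001, -0.001]
ft_force: [0.1, -0.1, -2.4]
grip_width: 0.643
grasp_force: 43.1
```

>>> apply_moves(rows=[{"x": 0,"y": 0,"z": 1.5,"ax": 0,"ay": 0,"az": 0,"gripper": 0.5},{"x": 0,"y": 0,"z": 0,"ax": 0,"ay": 0,"az": 0,"gripper": 0.5},{"x": 0,"y": 0,"z": 0,"ax": 0,"ay": 0,"az": 0,"gripper": 0.5}])

```text
clock: 7.5
position: [0.6402, -0.0903, -0.0064]
ee_rot: [0.204, 0.979, 0.001, -0.001]
ft_force: [-0.7, 0.5, -2.2]
grip_width: 0.644
grasp_force: 43.1
```

>>> apply_moves(rows=[{"x": 0,"y": 0,"z": 0,"ax": 0,"ay": 0,"az": 0,"gripper": 0.25},{"x": 0,"y": 0,"z": 0,"ax": 0,"ay": 0,"az": 0,"gripper": 0.1},{"x": 0,"y": 0,"z": 0,"ax": 0,"ay": 0,"az": 0,"gripper": 0.1},{"x": 0,"y": 0,"z": -15,"ax": 0,"ay": 0,"az": 0,"gripper": 0.1},{"x": 0,"y": 0,"z": -30,"ax": 0,"ay": 0,"az": 0,"gripper": 0.1}])

```text
clock: 7.92
position: [0.6377, -0.0899, 0.0357]
ee_rot: [0.204, 0.979, 0.001, -0.004]
ft_force: [0.9, 0.5, 0.2]
grip_width: 0.898
grasp_force: 0.0
```

>>> apply_moves(rows=[{"x": 0,"y": 0,"z": -40,"ax": 0,"ay": 0,"az": 0,"gripper": 0.1},{"x": 0,"y": 0,"z": -20,"ax": 0,"ay": 0,"az": 0,"gripper": 0.2},{"x": 0,"y": 0,"z": 0,"ax": 0,"ay": 0,"az": 0,"gripper": 0.4},{"x": 0,"y": 0,"z": 0,"ax": 0,"ay": 0,"az": 0,"gripper": 0.4}])

```text
clock: 8.25
position: [0.6413, -0.0906, 0.1003]
ee_rot: [0.204, 0.979, 0.001, 0.001]
ft_force: [0.4, 0.3, -1.6]
grip_width: 0.603
grasp_force: 0.0
```

```bash
python3 - <<'E'
from h import *
st(); c=cam('wrist','w7.png'); o=get_obs()
g=cv2.cvtColor(c['color'],cv2.COLOR_RGB2GRAY); ed=cv2.Canny(g,30,80)
for z in (.0245,.032):
  for r0 in (.029,.023): print(z,r0,fitcirc(c,ed,z,[.6405,-.09],r0))
k=np.array([.475,.1885,0])-o['position']; k[2]=0; print('to cover',to_tool(k).round(0))
E
```

```text
t8.25 pos [ 0.6413 -0.0906  0.1003] xaz 156.48 z [ 0.0022  0.0024 -1.    ] j [-0.15  0.46  0.29  1.54 -0.14  1.17  1.33] F [ 0.4  0.3 -1.6] w 0.603 g 0.0
0.0245 0.029 (array([ 0.64109655, -0.08961221]), np.float64(0.029427377061366788), 293)
0.0245 0.023 (array([ 0.63960163, -0.089523  ]), np.float64(0.023567293188796808), 201)
0.032 0.029 (array([ 0.63950686, -0.08924967]), np.float64(0.029036162107921017), 374)
0.032 0.023 (array([ 0.63749764, -0.08855226]), np.float64(0.023134123808549904), 221)
to cover [263. 190.   1.]
```

>>> apply_moves(rows=[{"x": 20,"y": 15,"z": 0,"ax": 0,"ay": 0,"az": 0,"gripper": 0.4},{"x": 32,"y": 23,"z": 0,"ax": 0,"ay": 0,"az": 0,"gripper": 0.4},{"x": 32,"y": 23,"z": 0,"ax": 0,"ay": 0,"az": 0,"gripper": 0.4},{"x": 32,"y": 23,"z": 0,"ax": 0,"ay": 0,"az": 0,"gripper": 0.4},{"x": 32,"y": 23,"z": 0,"ax": 0,"ay": 0,"az": 0,"gripper": 0.4}])

```text
clock: 8.72
position: [0.5452, 0.0679, 0.0975]
ee_rot: [0.204, 0.979, 0.001, -0.002]
ft_force: [1.3, -0.1, -0.4]
grip_width: 0.601
grasp_force: 0.0
```

>>> apply_moves(rows=[{"x": 32,"y": 23,"z": 0,"ax": 0,"ay": 0,"az": 0,"gripper": 0.4},{"x": 32,"y": 23,"z": 0,"ax": 0,"ay": 0,"az": 0,"gripper": 0.4},{"x": 32,"y": 23,"z": 0,"ax": 0,"ay": 0,"az": 0,"gripper": 0.4},{"x": 20,"y": 15,"z": 0,"ax": 0,"ay": 0,"az": 0,"gripper": 0.4},{"x": 0,"y": 0,"z": 0,"ax": 0,"ay": 0,"az": 0,"gripper": 0.4}])

```text
clock: 9.13
position: [0.4705, 0.1954, 0.0981]
ee_rot: [0.2, 0.98, 0.001, -0.002]
ft_force: [0.7, 0.4, 0.5]
grip_width: 0.6
grasp_force: 0.0
```

>>> apply_moves(rows=[{"x": 0,"y": 0,"z": 0,"ax": 0,"ay": 0,"az": 0,"gripper": 0.4},{"x": 0,"y": 0,"z": 0,"ax": 0,"ay": 0,"az": 0,"gripper": 0.4}])

```text
clock: 9.3
position: [0.4744, 0.1889, 0.0986]
ee_rot: [0.204, 0.979, 0.0, -0.001]
ft_force: [-0.1, -0.3, 0.1]
grip_width: 0.604
grasp_force: 0.0
```

```bash
python3 - <<'E'
from h import *
st(); c=cam('wrist','w8.png'); o=get_obs()
m=cv2.inRange(cv2.cvtColor(c['color'],cv2.COLOR_RGB2HSV),(100,130,30),(130,255,255))
k,l,s,ce=cv2.connectedComponentsWithStats(m); i=1+np.argmax(s[1:,4]); print(s[i],ce[i])
cs,_=cv2.findContours((l==i).astype(np.uint8),cv2.RETR_EXTERNAL,cv2.CHAIN_APPROX_NONE)
ed=np.zeros(m.shape,np.uint8); cv2.drawContours(ed,cs,-1,255,1)
q,r,n=fitcirc(c,ed,.010,onz(c,*ce[i],.01)[:2],.027); print('disc',q,r,n)
d=np.r_[q,0]-o['position']; d[2]=0; print('tool',to_tool(d).round(1), proj(c,np.r_[q,.04]))
E
```

```text
t9.30 pos [0.4744 0.1889 0.0986] xaz 156.45 z [-0.002   0.0013 -1.    ] j [-0.58  0.17  0.12  1.89 -0.03  1.08  0.71] F [-0.1 -0.3  0.1] w 0.604 g 0.0
[ 290  188   67   66 3136] [322.39572704 219.73405612]
disc [0.46966468 0.19918421] 0.02644958710153636 186
tool [8.9 7.7 0. ] [323.54875765 232.24794607]
```

>>> apply_moves(rows=[{"x": 5,"y": 4,"z": 20,"ax": 0,"ay": 0,"az": 0,"gripper": 0.4},{"x": 4,"y": 3.7,"z": 30,"ax": 0,"ay": 0,"az": 0,"gripper": 0.4},{"x": 0,"y": 0,"z": 20,"ax": 0,"ay": 0,"az": 0,"gripper": 0.4},{"x": 0,"y": 0,"z": 0,"ax": 0,"ay": 0,"az": 0,"gripper": 0.4},{"x": 0,"y": 0,"z": 0,"ax": 0,"ay": 0,"az": 0,"gripper": 0.4}])

```text
clock: 9.77
position: [0.4691, 0.1992, 0.0289]
ee_rot: [0.205, 0.979, 0.0, -0.001]
ft_force: [1.0, -0.1, 0.3]
grip_width: 0.594
grasp_force: 0.0
```

```bash
python3 - <<'E'
from h import *
st(); c=cam('wrist','w9.png'); o=get_obs()
m=cv2.inRange(cv2.cvtColor(c['color'],cv2.COLOR_RGB2HSV),(100,130,30),(130,255,255))
k,l,s,ce=cv2.connectedComponentsWithStats(m); i=1+np.argmax(s[1:,4]); print(s[i],ce[i])
cs,_=cv2.findContours((l==i).astype(np.uint8),cv2.RETR_EXTERNAL,cv2.CHAIN_APPROX_NONE)
ed=np.zeros(m.shape,np.uint8); cv2.drawContours(ed,cs,-1,255,1)
q,r,n=fitcirc(c,ed,.010,[.4697,.1992],.027); print('disc',q,r,n)
d=np.r_[q,0]-o['position']; d[2]=0; print('tool',to_tool(d).round(1), proj(c,np.r_[q,.04]))
E
```

```text
t9.77 pos [0.4691 0.1992 0.0289] xaz 156.36 z [-2.9e-03  7.0e-04 -1.0e+00] j [-0.59  0.26  0.11  1.95 -0.04  0.93  0.7 ] F [ 1.  -0.1  0.3] w 0.594 g 0.0
[ 270  221   88   84 5203] [313.37190083 260.57351528]
disc [0.46957934 0.19922757] 0.026690762042691007 239
tool [ 0.2 -0.8 -0. ] [313.30909361 285.52046501]
```

Aligned. I'll go down another 40 mm and close.

>>> apply_moves(rows=[{"x": 0,"y": -0.5,"z": 20,"ax": 0,"ay": 0,"az": 0,"gripper": 0.4},{"x": 0,"y": 0,"z": 15,"ax": 0,"ay": 0,"az": 0,"gripper": 0.4},{"x": 0,"y": 0,"z": 5,"ax": 0,"ay": 0,"az": 0,"gripper": 0.4},{"x": 0,"y": 0,"z": 0,"ax": 0,"ay": 0,"az": 0,"gripper": 0.4},{"x": 0,"y": 0,"z": 0,"ax": 0,"ay": 0,"az": 0,"gripper": 0.6}], newtons=30)

```text
clock: 10.23
position: [0.47, 0.2005, -0.0093]
ee_rot: [0.204, 0.979, 0.002, -0.0]
ft_force: [0.6, 0.1, -0.4]
grip_width: 0.469
grasp_force: 0.0
```

>>> apply_moves(rows=[{"x": 0,"y": 0,"z": 0,"ax": 0,"ay": 0,"az": 0,"gripper": 0.75},{"x": 0,"y": 0,"z": 0,"ax": 0,"ay": 0,"az": 0,"gripper": 1},{"x": 0,"y": 0,"z": 0,"ax": 0,"ay": 0,"az": 0,"gripper": 1},{"x": 0,"y": 0,"z": 0,"ax": 0,"ay": 0,"az": 0,"gripper": 1}])

```text
clock: 10.57
position: [0.4699, 0.2007, -0.0092]
ee_rot: [0.204, 0.979, 0.002, 0.0]
ft_force: [-0.4, -1.6, 6.2]
grip_width: 0.196
grasp_force: 29.1
```

>>> apply_moves(rows=[{"x": 0,"y": 0,"z": -15,"ax": 0,"ay": 0,"az": 0,"gripper": 1},{"x": 0,"y": 0,"z": -35,"ax": 0,"ay": 0,"az": 0,"gripper": 1},{"x": 0,"y": 0,"z": -35,"ax": 0,"ay": 0,"az": 0,"gripper": 1},{"x": -16,"y": -12,"z": -20,"ax": 0,"ay": 0,"az": 0,"gripper": 1},{"x": -32,"y": -23,"z": 0,"ax": 0,"ay": 0,"az": 0,"gripper": 1}])

```text
clock: 10.98
position: [0.5006, 0.154, 0.1]
ee_rot: [0.2, 0.98, 0.004, 0.002]
ft_force: [1.6, 0.9, -1.0]
grip_width: 0.195
grasp_force: 29.7
```

>>> apply_moves(rows=[{"x": -32,"y": -23,"z": 0,"ax": 0,"ay": 0,"az": 0,"gripper": 1},{"x": -32,"y": -23,"z": 0,"ax": 0,"ay": 0,"az": 0,"gripper": 1},{"x": -32,"y": -23,"z": 0,"ax": 0,"ay": 0,"az": 0,"gripper": 1},{"x": -32,"y": -23,"z": 0,"ax": 0,"ay": 0,"az": 0,"gripper": 1},{"x": -32,"y": -23,"z": 0,"ax": 0,"ay": 0,"az": 0,"gripper": 1}])

```text
clock: 11.4
position: [0.6008, -0.022, 0.0945]
ee_rot: [0.204, 0.979, 0.001, -0.0]
ft_force: [0.4, 1.4, -0.0]
grip_width: 0.198
grasp_force: 29.7
```

>>> apply_moves(rows=[{"x": -32,"y": -23,"z": 0,"ax": 0,"ay": 0,"az": 0,"gripper": 1},{"x": -20,"y": -16,"z": 0,"ax": 0,"ay": 0,"az": 0,"gripper": 1},{"x": -10,"y": -9,"z": 0,"ax": 0,"ay": 0,"az": 0,"gripper": 1},{"x": 0,"y": 0,"z": 0,"ax": 0,"ay": 0,"az": 0,"gripper": 1},{"x": 0,"y": 0,"z": 0,"ax": 0,"ay": 0,"az": 0,"gripper": 1}])

```text
clock: 11.82
position: [0.6374, -0.089, 0.0936]
ee_rot: [0.204, 0.979, 0.001, -0.001]
ft_force: [-0.6, 0.6, -1.6]
grip_width: 0.192
grasp_force: 29.7
```

```bash
cat > cov.py <<'E'
from h import *
st(); c=cam('wrist','w10.png'); o=get_obs()
m=cv2.inRange(cv2.cvtColor(c['color'],cv2.COLOR_RGB2HSV),(100,130,30),(130,255,255))
k,l,s,ce=cv2.connectedComponentsWithStats(m); i=1+np.argmax(s[1:,4]); print(s[i])
cs,_=cv2.findContours((l==i).astype(np.uint8),cv2.RETR_EXTERNAL,cv2.CHAIN_APPROX_NONE)
ed=np.zeros(m.shape,np.uint8); cv2.drawContours(ed,cs,-1,255,1)
zb=o['position'][2]+.0092
for z in (zb+.005,zb+.01):
    q,r,n=fitcirc(c,ed,z,o['position'][:2],.027); print('disc',q.round(4),r.round(4),n)
g=cv2.cvtColor(c['color'],cv2.COLOR_RGB2GRAY); ed2=cv2.Canny(g,30,80)
ed2[cv2.dilate((l==i).astype(np.uint8),np.ones((9,9)))>0]=0
for z,r0 in ((.0295,.029),(.0295,.023),(.022,.0325)):
    p,r,n=fitcirc(c,ed2,z,[.640,-.0893],r0); print('ring/pocket',r0,p.round(4),r.round(4),n)
    print('tcp->',to_tool(np.r_[p-o['position'][:2],0]).round(1),'disc->',to_tool(np.r_[p-q,0]).round(1))
E
python3 cov.py
```

```text
t11.82 pos [ 0.6374 -0.089   0.0936] xaz 156.43 z [-0.0013  0.0028 -1.    ] j [-0.16  0.46  0.3   1.55 -0.15  1.16  1.33] F [-0.6  0.6 -1.6] w 0.192 g 29.7
[ 261  241  107  103 5412]
disc [ 0.6394 -0.0895] 0.0273 194
disc [ 0.6379 -0.0888] 0.027 200
ring/pocket 0.029 [ 0.6375 -0.0887] 0.0291 214
tcp-> [-0.5 -0.9 -0. ] disc-> [ 0.4 -0.1  0. ]
ring/pocket 0.023 [ 0.6396 -0.0862] 0.022 110
tcp-> [-1.5  2.3  0. ] disc-> [-0.5  3.1  0. ]
ring/pocket 0.0325 [ 0.6403 -0.0899] 0.0326 247
tcp-> [-3.5 -0.9 -0. ] disc-> [-2.6 -0.  -0. ]
```

>>> apply_moves(rows=[{"x": -1,"y": -0.5,"z": 15,"ax": 0,"ay": 0,"az": 0,"gripper": 1},{"x": 0,"y": 0,"z": 20,"ax": 0,"ay": 0,"az": 0,"gripper": 1},{"x": 0,"y": 0,"z": 0,"ax": 0,"ay": 0,"az": 0,"gripper": 1},{"x": 0,"y": 0,"z": 0,"ax": 0,"ay": 0,"az": 0,"gripper": 1},{"x": 0,"y": 0,"z": 0,"ax": 0,"ay": 0,"az": 0,"gripper": 1}])

```text
clock: 12.28
position: [0.6387, -0.0888, 0.0598]
ee_rot: [0.203, 0.979, 0.001, -0.0]
ft_force: [-0.1, 0.3, -0.2]
grip_width: 0.198
grasp_force: 29.6
```

```bash
cat >> cov.py <<'E'
if 1:
    ys,xs=np.nonzero(ed2); P=np.array([onz(c,u,v,.0295)[:2] for u,v in zip(xs,ys)])
    best=[]
    for dx in np.arange(-4,4.1,.5):
        for dy in np.arange(-4,4.1,.5):
            p=np.array([.6403,-.0897])+[dx/1e3,dy/1e3]; r=np.hypot(*(P-p).T)
            best.append(((abs(r-.029)<.0006).sum(),dx,dy))
    print(sorted(best)[-6:])
E
python3 cov.py; python3 - <<'E'
import cv2,numpy as np
a=cv2.imread('pics/w7.png')[150:350,210:420]; b=cv2.imread('pics/w10.png')[170:370,210:420]
cv2.imwrite('pics/c4.png',cv2.resize(np.hstack([a,b]),(800,380),interpolation=cv2.INTER_CUBIC))
E
```

```text
t12.28 pos [ 0.6387 -0.0888  0.0598] xaz 156.55 z [-0.      0.0028 -1.    ] j [-0.15  0.49  0.29  1.58 -0.16  1.09  1.34] F [-0.1  0.3 -0.2] w 0.198 g 29.6
[ 261  241  107  104 5426]
disc [ 0.6405 -0.0892] 0.0273 192
disc [ 0.6388 -0.0885] 0.0269 194
ring/pocket 0.029 [ 0.6385 -0.0894] 0.029 257
tcp-> [ 0.3 -0.4 -0. ] disc-> [-0.  -0.9 -0. ]
ring/pocket 0.023 [ 0.6391 -0.0883] 0.0235 111
tcp-> [0.2 0.8 0. ] disc-> [-0.2  0.3  0. ]
ring/pocket 0.0325 [ 0.6404 -0.0899] 0.0326 307
tcp-> [-1.6 -0.1 -0. ] disc-> [-2.  -0.6 -0. ]
[(np.int64(129), np.float64(-2.0), np.float64(1.0)), (np.int64(132), np.float64(-3.5), np.float64(4.0)), (np.int64(132), np.float64(0.5), np.float64(0.0)), (np.int64(134), np.float64(0.0), np.float64(0.0)), (np.int64(137), np.float64(0.0), np.float64(-0.5)), (np.int64(138), np.float64(-3.0), np.float64(4.0))]
```

View pics/c4.png

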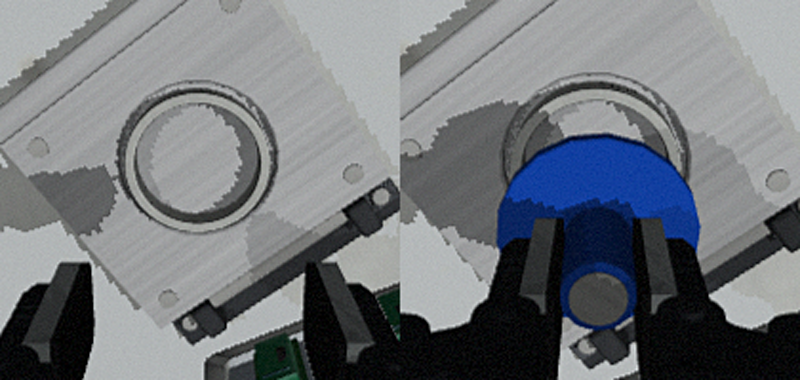

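The left crop shows the ring seated in the pocket and centred. The right crop shows the cover held upright by its knob, just short of the ring.

>>> apply_moves(rows=[{"x": -1.6,"y": -0.3,"z": 15,"ax": 0,"ay": 0,"az": 0,"gripper": 1},{"x": 0,"y": 0,"z": 15,"ax": 0,"ay": 0,"az": 0,"gripper": 1},{"x": 0,"y": 0,"z": 7,"ax": 0,"ay": 0,"az": 0,"gripper": 1},{"x": 0,"y": 0,"z": 0,"ax": 0,"ay": 0,"az": 0,"gripper": 1},{"x": 0,"y": 0,"z": 0,"ax": 0,"ay": 0,"az": 0,"gripper": 1}])

```text
clock: 12.75
position: [0.6399, -0.0906, 0.0223]
ee_rot: [0.204, 0.979, 0.001, -0.001]
ft_force: [0.1, 0.3, -0.4]
grip_width: 0.198
grasp_force: 29.6
```

>>> apply_moves(rows=[{"x": 0,"y": 0,"z": 0,"ax": 0,"ay": 0,"az": 0,"gripper": 1},{"x": 0,"y": 0,"z": 0,"ax": 0,"ay": 0,"az": 0,"gripper": 1}])

```text
clock: 12.92
position: [0.6404, -0.0908, 0.0228]
ee_rot: [0.204, 0.979, 0.001, 0.0]
ft_force: [-0.1, 1.4, -0.8]
grip_width: 0.194
grasp_force: 29.6
```

```bash
sed -i 's/w10/w11/' cov.py; python3 cov.py
```

```text
t12.92 pos [ 0.6404 -0.0908  0.0228] xaz 156.47 z [ 8.0e-04  2.3e-03 -1.0e+00] j [-0.14  0.54  0.28  1.6  -0.17  1.03  1.35] F [-0.1  1.4 -0.8] w 0.194 g 29.6
[ 261  240  107  104 5447]
disc [ 0.6422 -0.0913] 0.0273 191
disc [ 0.6406 -0.0905] 0.0269 196
ring/pocket 0.029 [ 0.6391 -0.0896] 0.0292 312
tcp-> [1.5 0.6 0. ] disc-> [1.7 0.3 0. ]
ring/pocket 0.023 [ 0.6385 -0.0838] 0.0232 124
tcp-> [4.4 5.7 0. ] disc-> [4.5 5.3 0. ]
ring/pocket 0.0325 [ 0.6413 -0.0901] 0.0328 414
tcp-> [-0.7  1.   0. ] disc-> [-0.5  0.7  0. ]
[(np.int64(165), np.float64(-4.0), np.float64(4.0)), (np.int64(165), np.float64(-3.0), np.float64(0.5)), (np.int64(166), np.float64(-2.5), np.float64(1.0)), (np.int64(172), np.float64(-3.5), np.float64(3.5)), (np.int64(172), np.float64(-3.0), np.float64(4.0)), (np.int64(181), np.float64(-3.5), np.float64(4.0))]
```

>>> apply_moves(rows=[{"x": 0.7,"y": 0.8,"z": 0,"ax": 0,"ay": 0,"az": 0,"gripper": 1},{"x": 0,"y": 0,"z": 1.5,"ax": 0,"ay": 0,"az": 0,"gripper": 1},{"x": 0,"y": 0,"z": 1.5,"ax": 0,"ay": 0,"az": 0,"gripper": 1},{"x": 0,"y": 0,"z": 1.5,"ax": 0,"ay": 0,"az": 0,"gripper": 1},{"x": 0,"y": 0,"z": 0,"ax": 0,"ay": 0,"az": 0,"gripper": 1}])

```text
clock: 13.38
position: [0.639, -0.0897, 0.0166]
ee_rot: [0.204, 0.979, 0.001, -0.001]
ft_force: [0.7, -0.5, -0.7]
grip_width: 0.195
grasp_force: 29.6
```

>>> apply_moves(rows=[{"x": 0,"y": 0,"z": 0,"ax": 0,"ay": 0,"az": 0,"gripper": 1}])

```text
clock: 13.47
position: [0.6392, -0.0897, 0.0169]
ee_rot: [0.204, 0.979, 0.001, -0.001]
ft_force: [-0.6, 0.1, -0.9]
grip_width: 0.191
grasp_force: 29.6
```

No contact force at 3.4 mm into the ring, so the spigot is inside. I'll seat it and release.

>>> apply_moves(rows=[{"x": 0,"y": 0,"z": 1,"ax": 0,"ay": 0,"az": 0,"gripper": 1},{"x": 0,"y": 0,"z": 0.5,"ax": 0,"ay": 0,"az": 0,"gripper": 1},{"x": 0,"y": 0,"z": 0,"ax": 0,"ay": 0,"az": 0,"gripper": 1}])

```text
clock: 13.72
position: [0.6392, -0.0897, 0.0155]
ee_rot: [0.204, 0.979, 0.001, -0.001]
ft_force: [-0.3, -0.2, -0.9]
grip_width: 0.201
grasp_force: 29.6
```

>>> apply_moves(rows=[{"x": 0,"y": 0,"z": 0,"ax": 0,"ay": 0,"az": 0,"gripper": 0.6},{"x": 0,"y": 0,"z": 0,"ax": 0,"ay": 0,"az": 0,"gripper": 0.5},{"x": 0,"y": 0,"z": 0,"ax": 0,"ay": 0,"az": 0,"gripper": 0.5},{"x": 0,"y": 0,"z": -15,"ax": 0,"ay": 0,"az": 0,"gripper": 0.5},{"x": 0,"y": 0,"z": -30,"ax": 0,"ay": 0,"az": 0,"gripper": 0.5}])

```text
clock: 14.13
position: [0.6368, -0.0894, 0.0576]
ee_rot: [0.204, 0.979, 0.001, -0.004]
ft_force: [0.0, 1.0, -0.2]
grip_width: 0.502
grasp_force: 0.0
```

>>> apply_moves(rows=[{"x": 0,"y": 0,"z": -35,"ax": 0,"ay": 0,"az": 0,"gripper": 0.5},{"x": 0,"y": 0,"z": -15,"ax": 0,"ay": 0,"az": 0,"gripper": 0.5},{"x": 0,"y": 0,"z": 0,"ax": 0,"ay": 0,"az": 0,"gripper": 0.5},{"x": 0,"y": 0,"z": 0,"ax": 0,"ay": 0,"az": 0,"gripper": 0.5}])

```text
clock: 14.47
position: [0.6401, -0.09, 0.1117]
ee_rot: [0.204, 0.979, 0.001, 0.0]
ft_force: [0.0, -0.3, -0.8]
grip_width: 0.499
grasp_force: 0.0
```

```bash
python3 - <<'E'
from h import *
st(); c=cam('wrist','w12.png'); o=get_obs()
m=cv2.inRange(cv2.cvtColor(c['color'],cv2.COLOR_RGB2HSV),(100,130,30),(130,255,255))
k,l,s,ce=cv2.connectedComponentsWithStats(m); i=1+np.argmax(s[1:,4]); print(s[i])
cs,_=cv2.findContours((l==i).astype(np.uint8),cv2.RETR_EXTERNAL,cv2.CHAIN_APPROX_NONE)
ed=np.zeros(m.shape,np.uint8); cv2.drawContours(ed,cs,-1,255,1)
for z in (.0245,.0295,.0345,.04): print(z,fitcirc(c,ed,z,[.6395,-.0897],.027,vmax=260), fitcirc(c,ed,z,[.6395,-.0897],.027))
w=np.array([.48,-.235,0]); d=w-o['position']; d[2]=0; print('wedge tool',to_tool(d).round(0))
g=cv2.cvtColor(c['color'],cv2.COLOR_RGB2GRAY); ed2=cv2.Canny(g,30,80)
for L in cv2.HoughLinesP(ed2,1,np.pi/360,40,minLineLength=60,maxLineGap=6)[:,0]:
    a,b=onz(c,L[0],L[1],.022)[:2],onz(c,L[2],L[3],.022)[:2]; d=b-a; n=np.array([-d[1],d[0]])/np.hypot(*d); an=np.degrees(np.arctan2(d[1],d[0]))
    if abs(an%90-13.5)<4 and abs(n@(np.array([.6405,-.09])-a))<.08: print(L,'ang %.2f'%an,'dist %.4f'%(n@(np.array([.6405,-.09])-a)),'len %.3f'%np.hypot(*d))
E
```

```text
t14.47 pos [ 0.6401 -0.09    0.1117] xaz 156.48 z [ 0.0013  0.0025 -1.    ] j [-0.16  0.44  0.31  1.53 -0.14  1.19  1.33] F [ 0.  -0.3 -0.8] w 0.499 g 0.0
[ 279  201   69   67 3315]
0.0245 (array([ 0.64236358, -0.0907447 ]), np.float64(0.027546790472837326), 149) (array([ 0.64243044, -0.09074785]), np.float64(0.027580937733837484), 191)
0.0295 (array([ 0.64095814, -0.09013933]), np.float64(0.02701720957391554), 149) (array([ 0.64102371, -0.09014241]), np.float64(0.0270507003614474), 191)
0.0345 (array([ 0.6395527 , -0.08953396]), np.float64(0.026487628674992922), 149) (array([ 0.63961698, -0.08953698]), np.float64(0.02652046298905433), 191)
0.04 (array([ 0.63800639, -0.08888859]), np.float64(0.025943332903896024), 138) (array([ 0.63807292, -0.08887669]), np.float64(0.025963733159554872), 181)
wedge tool [  88. -197.   -0.]
[  1 460 129 361] ang 105.00 dist -0.0085 len 0.194
[296 317 415 237] ang 103.40 dist 0.0539 len 0.123
[235 206 334 129] ang 103.36 dist -0.0542 len 0.097
[244 183 326 118] ang 103.49 dist -0.0638 len 0.079
[337 126 415 236] ang 14.02 dist -0.0638 len 0.108
[211 227 332 134] ang 103.11 dist -0.0525 len 0.121
[215 226 294 317] ang 13.27 dist 0.0607 len 0.104
[206 213 294 141] ang 104.30 dist -0.0647 len 0.090
[328 314 396 270] ang 102.84 dist 0.0688 len 0.071
[199 208 309 122] ang 102.89 dist -0.0697 len 0.109
[324 306 391 260] ang 104.20 dist 0.0595 len 0.070
[ 57 416 153 342] ang 104.91 dist -0.0085 len 0.135
[217 222 340 128] ang 102.96 dist -0.0525 len 0.121
[440 415 491 476] ang 14.34 dist 0.0170 len 0.103
[203 204 305 124] ang 102.95 dist -0.0702 len 0.101
```

>>> apply_moves(rows=[{"x": 8,"y": -18,"z": 0,"ax": 0,"ay": 0,"az": 0,"gripper": 0.4},{"x": 16,"y": -36,"z": 0,"ax": 0,"ay": 0,"az": 0,"gripper": 0.4},{"x": 16,"y": -36,"z": 0,"ax": 0,"ay": 0,"az": 0,"gripper": 0.4},{"x": 16,"y": -36,"z": 0,"ax": 0,"ay": 0,"az": 0,"gripper": 0.4},{"x": 16,"y": -36,"z": 0,"ax": 0,"ay": 0,"az": 0,"gripper": 0.4}])

```text
clock: 14.93
position: [0.5063, -0.2103, 0.1089]
ee_rot: [0.204, 0.979, 0.001, -0.002]
ft_force: [0.4, -0.6, 0.7]
grip_width: 0.596
grasp_force: 0.0
```

>>> apply_moves(rows=[{"x": 10,"y": -25,"z": 0,"ax": 0,"ay": 0,"az": 0,"gripper": 0.4},{"x": 6,"y": -10,"z": 0,"ax": 0,"ay": 0,"az": 0,"gripper": 0.4},{"x": 0,"y": 0,"z": 0,"ax": 0,"ay": 0,"az": 0,"gripper": 0.4},{"x": 0,"y": 0,"z": 0,"ax": 0,"ay": 0,"az": 0,"gripper": 0.4},{"x": 0,"y": 0,"z": 0,"ax": 0,"ay": 0,"az": 0,"gripper": 0.4}])

```text
clock: 15.35
position: [0.481, -0.2338, 0.1099]
ee_rot: [0.203, 0.979, 0.001, -0.001]
ft_force: [1.2, 0.0, -0.8]
grip_width: 0.601
grasp_force: 0.0
```

```bash
cat > wed.py <<'E'
from h import *
import sys
def wedge(c,near,verbose=1):
    hsv=cv2.cvtColor(c['color'],cv2.COLOR_RGB2HSV); m=cv2.inRange(hsv,(5,150,60),(18,255,255))
    k,l,s,ce=cv2.connectedComponentsWithStats(m); e=proj(c,near); print('exp',e.round(0))
    for i in range(1,k):
        if s[i,4]>60: print('orange',s[i],ce[i].round(1),onz(c,*ce[i],.04).round(4))
    r=cv2.inRange(hsv,(172,120,60),(180,255,255))|cv2.inRange(hsv,(0,120,60),(4,255,255))
    k,l,s,ce=cv2.connectedComponentsWithStats(r)
    for i in range(1,k):
        if s[i,4]>15:
            ys,xs=np.where(l==i); box=cv2.minAreaRect(np.c_[xs,ys].astype(np.float32)); bp=cv2.boxPoints(box)
            bp=bp[np.argsort(bp[:,0])]; a=onz(c,*bp[:2].mean(0),.0114)[:2]; b=onz(c,*bp[2:].mean(0),.0114)[:2]; d=b-a
            print('red',s[i],ce[i].round(1),'ctr',onz(c,*ce[i],.0114)[:2].round(4),'len %.4f'%np.hypot(*d),'axis ang %.1f'%(np.degrees(np.arctan2(d[1],d[0]))-90))
    return m
E
python3 - <<'E'
from wed import *
st(); c=cam('wrist','w13.png'); o=get_obs(); m=wedge(c,[.48,-.235,.03])
g=cv2.cvtColor(c['color'],cv2.COLOR_RGB2GRAY); ed=cv2.Canny(g,25,70)
for L in cv2.HoughLinesP(ed,1,np.pi/360,25,minLineLength=30,maxLineGap=5)[:,0]:
    for z in (.0,):
        a,b=onz(c,L[0],L[1],z)[:2],onz(c,L[2],L[3],z)[:2]; d=b-a
        if np.hypot(*((a+b)/2-[.52,-.25]))<.07: print(L,a.round(4),b.round(4),'ang %.1f'%np.degrees(np.arctan2(d[1],d[0])))
E
```

```text
t15.35 pos [ 0.481  -0.2338  0.1099] xaz 156.60 z [-0.0014  0.003  -1.    ] j [ 0.02  0.21  0.39  1.83 -0.09  1.12  1.61] F [ 1.2  0.  -0.8] w 0.601 g 0.0
exp [311. 234.]
orange [513 121  41  25 630] [538.6 131.9] [ 0.4721 -0.0602  0.04  ]
orange [ 291  211   31   44 1304] [306.4 232.8] [ 0.4748 -0.2365  0.04  ]
orange [  54  271   87   56 1183] [ 99.5 297.3] [ 0.4583 -0.4101  0.04  ]
red [566 115   3  22  47] [567.1 125.9] ctr [ 0.4836 -0.0223] len 0.0015 axis ang -23.4
red [295 279  27   3  74] [308.7 280.1] ctr [ 0.5229 -0.2561] len 0.0229 axis ang -23.4
[289 287 297 322] [ 0.5268 -0.2777] [ 0.5633 -0.286 ] ang -12.8
[298 279 303 322] [ 0.5228 -0.2668] [ 0.5656 -0.2808] ang -18.1
[322 292 322 246] [ 0.5436 -0.2517] [ 0.5021 -0.2342] ang 157.0
[300 274 306 306] [ 0.519  -0.2631] [ 0.551  -0.2712] ang -14.3
[323 317 328 285] [ 0.5682 -0.2611] [ 0.5393 -0.2439] ang 149.2
```

The wedge axis is at -23.4° and its red line is 23 mm wide, which fits the 24 mm wedge. The grip is at (0.480, -0.237).

>>> apply_moves(rows=[{"x": 0,"y": -3.8,"z": 15,"ax": 0,"ay": 0,"az": 0,"gripper": 0.4},{"x": 0,"y": 0,"z": 30,"ax": 0,"ay": 0,"az": 0,"gripper": 0.4},{"x": 0,"y": 0,"z": 30,"ax": 0,"ay": 0,"az": 0,"gripper": 0.4},{"x": 0,"y": 0,"z": 20,"ax": 0,"ay": 0,"az": 0,"gripper": 0.4},{"x": 0,"y": 0,"z": 0,"ax": 0,"ay": 0,"az": 0,"gripper": 0.4}])

```text
clock: 15.82
position: [0.4766, -0.2362, 0.0112]
ee_rot: [0.203, 0.979, 0.001, -0.004]
ft_force: [-1.1, 0.0, -1.1]
grip_width: 0.6
grasp_force: 0.0
```

>>> apply_moves(rows=[{"x": 0,"y": 0,"z": 15,"ax": 0,"ay": 0,"az": 0,"gripper": 0.4},{"x": 0,"y": 0,"z": 10,"ax": 0,"ay": 0,"az": 0,"gripper": 0.4},{"x": 0,"y": 0,"z": 7,"ax": 0,"ay": 0,"az": 0,"gripper": 0.4},{"x": 0,"y": 0,"z": 0,"ax": 0,"ay": 0,"az": 0,"gripper": 0.4},{"x": 0,"y": 0,"z": 0,"ax": 0,"ay": 0,"az": 0,"gripper": 0.4}])

```text
clock: 16.23
position: [0.4787, -0.2385, -0.0162]
ee_rot: [0.204, 0.979, 0.001, -0.001]
ft_force: [-0.3, 0.6, 0.0]
grip_width: 0.598
grasp_force: 0.0
```

```bash
python3 - <<'E'
from wed import *
st(); c=cam('wrist','w14.png'); o=get_obs(); m=wedge(c,[.48,-.2374,.03])
E
```

```text
t16.23 pos [ 0.4787 -0.2385 -0.0162] xaz 156.49 z [-9.0e-04  2.4e-03 -1.0e+00] j [ 0.06  0.39  0.36  1.93 -0.18  0.86  1.68] F [-0.3  0.6  0. ] w 0.598 g 0.0
exp [316. 322.]
orange [ 283  267   61   95 5201] [313.2 315.4] [ 0.4712 -0.2351  0.04  ]
orange [  0 372  24  52 481] [  7.8 397.1] [ 0.4553 -0.3703  0.04  ]
red [292 381  47   4 187] [315.1 382.5] ctr [ 0.5234 -0.2567] len 0.0241 axis ang -23.6
```

>>> apply_moves(rows=[{"x": -1.5,"y": 0,"z": 0,"ax": 0,"ay": 0,"az": 0,"gripper": 0.6},{"x": 0,"y": 0,"z": 0,"ax": 0,"ay": 0,"az": 0,"gripper": 0.8},{"x": 0,"y": 0,"z": 0,"ax": 0,"ay": 0,"az": 0,"gripper": 1},{"x": 0,"y": 0,"z": 0,"ax": 0,"ay": 0,"az": 0,"gripper": 1},{"x": 0,"y": 0,"z": 0,"ax": 0,"ay": 0,"az": 0,"gripper": 1}], newtons=70)

```text
clock: 16.7
position: [0.4807, -0.2394, -0.0156]
ee_rot: [0.204, 0.979, 0.001, 0.0]
ft_force: [-0.5, -0.6, 6.3]
grip_width: 0.269
grasp_force: 69.0
```

```bash
python3 - <<'E'
from wed import *
st(); c=cam('wrist','w15.png'); o=get_obs(); m=wedge(c,[.48,-.2374,.03])
E
```

```text
t16.70 pos [ 0.4807 -0.2394 -0.0156] xaz 156.48 z [ 8.e-04  2.e-03 -1.e+00] j [ 0.07  0.39  0.36  1.92 -0.18  0.86  1.69] F [-0.5 -0.6  6.3] w 0.269 g 69.0
exp [317. 317.]
orange [ 284  263   60   94 5119] [313.6 310.8] [ 0.4715 -0.2352  0.04  ]
orange [  0 368  25  51 497] [  8.1 392.5] [ 0.4554 -0.3703  0.04  ]
red [292 377  47   4 186] [314.8 378.5] ctr [ 0.5234 -0.257 ] len 0.0241 axis ang -23.6
```

>>> apply_moves(rows=[{"x": 0,"y": 0,"z": -15,"ax": 0,"ay": 0,"az": 0,"gripper": 1},{"x": 0,"y": 0,"z": -25,"ax": 0,"ay": 0,"az": 0,"gripper": 1},{"x": 0,"y": 0,"z": -5,"ax": 0,"ay": 0,"az": -4,"gripper": 1},{"x": 0,"y": 0,"z": 0,"ax": 0,"ay": 0,"az": -7,"gripper": 1},{"x": 0,"y": 0,"z": 0,"ax": 0,"ay": 0,"az": -7,"gripper": 1}])

```text
clock: 17.17
position: [0.4802, -0.2393, 0.0291]
ee_rot: [0.045, 0.999, 0.001, 0.0]
ft_force: [0.0, 0.3, -2.2]
grip_width: 0.266
grasp_force: 68.3
```

>>> apply_moves(rows=[{"x": 0,"y": 0,"z": 0,"ax": 0,"ay": 0,"az": -7,"gripper": 1},{"x": 0,"y": 0,"z": 0,"ax": 0,"ay": 0,"az": -7,"gripper": 1},{"x": 0,"y": 0,"z": 0,"ax": 0,"ay": 0,"az": -5,"gripper": 1},{"x": 0,"y": 0,"z": 0,"ax": 0,"ay": 0,"az": 0,"gripper": 1},{"x": 0,"y": 0,"z": 0,"ax": 0,"ay": 0,"az": 0,"gripper": 1}])

```text
clock: 17.58
position: [0.4797, -0.2394, 0.0284]
ee_rot: [-0.116, 0.993, 0.001, -0.0]
ft_force: [-0.8, -1.1, -2.4]
grip_width: 0.266
grasp_force: 68.4
```

>>> apply_moves(rows=[{"x": -2,"y": 18,"z": 0,"ax": 0,"ay": 0,"az": 0,"gripper": 1},{"x": -7,"y": 34,"z": 0,"ax": 0,"ay": 0,"az": 0,"gripper": 1},{"x": -7,"y": 34,"z": 0,"ax": 0,"ay": 0,"az": 0,"gripper": 1},{"x": -5,"y": 22,"z": 0,"ax": 0,"ay": 0,"az": 0,"gripper": 1},{"x": 0,"y": 0,"z": 0,"ax": 0,"ay": 0,"az": 0,"gripper": 1}])

```text
clock: 18.0
position: [0.4753, -0.1239, 0.0286]
ee_rot: [-0.119, 0.993, 0.002, -0.0]
ft_force: [1.3, -0.2, -1.3]
grip_width: 0.266
grasp_force: 68.8
```

```bash
cat > lip.py <<'E'
from wed import *
th=np.radians(13.4); D=np.array([np.cos(th),np.sin(th)]); N=np.array([-D[1],D[0]])
lip=np.array([.6405,-.0899])-.065*D
def rel():
    st(); c=cam('wrist','wl.png'); o=get_obs(); wedge(c,np.r_[o['position'][:2],.03])
    v=o['position'][:2]-lip; print('lip',lip.round(4),'TCP along %.1f lateral(left) %.1f mm'%(v@D*1e3,v@N*1e3))
    g=cv2.cvtColor(c['color'],cv2.COLOR_RGB2GRAY); ed2=cv2.Canny(g,30,80); Ls=cv2.HoughLinesP(ed2,1,np.pi/360,40,minLineLength=60,maxLineGap=6)
    for L in (Ls[:,0] if Ls is not None else []):
        a,b=onz(c,L[0],L[1],.022)[:2],onz(c,L[2],L[3],.022)[:2]; d=b-a; n=np.array([-d[1],d[0]])/np.hypot(*d); an=np.degrees(np.arctan2(d[1],d[0]))
        if abs(an%90-13.4)<5 and abs(n@(np.array([.6405,-.09])-a))<.08: print(L,'ang %.2f'%an,'dist %.4f'%(n@(np.array([.6405,-.09])-a)),'len %.3f'%np.hypot(*d))
    return c,o
E
python3 -c "
from lip import *
rel()"
```

```text
t18.00 pos [ 0.4753 -0.1239  0.0286] xaz -166.36 z [-0.0013  0.0046 -1.    ] j [-0.03  0.22  0.21  2.01 -0.06  0.92  2.03] F [ 1.3 -0.2 -1.3] w 0.266 g 68.8
exp [308. 276.]
orange [ 284  263   60   94 5097] [313.5 311. ] [ 0.4904 -0.1199  0.04  ]
orange [ 405  271   48   49 1308] [428.1 296.1] [ 0.4674 -0.0626  0.04  ]
red [457 300  16  21  61] [464.6 310.6] ctr [ 0.4835 -0.0223] len 0.0159 axis ang 76.1
red [292 377  47   5 188] [314.8 378.5] ctr [ 0.5565 -0.1029] len 0.0314 axis ang 13.4
lip [ 0.5773 -0.105 ] TCP along -104.2 lateral(left) 2.5 mm
[342 363 343 285] ang -165.51 dist 0.0261 len 0.054
```

>>> apply_moves(rows=[{"x": 0,"y": -1.5,"z": 10,"ax": 0,"ay": 0,"az": 0,"gripper": 1},{"x": 0,"y": 0,"z": 20,"ax": 0,"ay": 0,"az": 0,"gripper": 1},{"x": 0,"y": 0,"z": 10,"ax": 0,"ay": 0,"az": 0,"gripper": 1},{"x": 0,"y": 0,"z": 0,"ax": 0,"ay": 0,"az": 0,"gripper": 1},{"x": 0,"y": 0,"z": 0,"ax": 0,"ay": 0,"az": 0,"gripper": 1}])

```text
clock: 18.47
position: [0.4746, -0.1316, -0.012]
ee_rot: [-0.116, 0.993, 0.001, -0.001]
ft_force: [0.7, 1.1, -1.5]
grip_width: 0.267
grasp_force: 68.8
```

>>> apply_moves(rows=[{"x": 0,"y": 0,"z": 0,"ax": 0,"ay": 0,"az": 0,"gripper": 1},{"x": 0,"y": 0,"z": 0,"ax": 0,"ay": 0,"az": 0,"gripper": 1}])

```text
clock: 18.63
position: [0.476, -0.1312, -0.0106]
ee_rot: [-0.117, 0.993, 0.001, 0.0]
ft_force: [-0.0, 0.1, -1.3]
grip_width: 0.267
grasp_force: 68.8
```

```bash
cat >> lip.py <<'E'
def lines(name,z=.022):
    c=cam(name); g=cv2.cvtColor(c['color'],cv2.COLOR_RGB2GRAY); ed2=cv2.Canny(g,30,80)
    for L in cv2.HoughLinesP(ed2,1,np.pi/720,20,minLineLength=20,maxLineGap=4)[:,0]:
        a,b=onz(c,L[0],L[1],z)[:2],onz(c,L[2],L[3],z)[:2]
        va,vb=(a-lip)*1e3,(b-lip)*1e3
        if max(np.hypot(*va),np.hypot(*vb))<150: print(name,L,'along %.1f %.1f lat %.1f %.1f'%(va@D,vb@D,va@N,vb@N))
E
python3 -c "
from lip import *
rel(); lines('side'); lines('scene')"
```

```text
t18.63 pos [ 0.476  -0.1312 -0.0106] xaz -166.57 z [ 2.0e-04  2.2e-03 -1.0e+00] j [-0.01  0.29  0.21  2.02 -0.08  0.84  2.05] F [-0.   0.1 -1.3] w 0.267 g 68.8
exp [313. 313.]
orange [ 284  263   60   94 5103] [313.5 310.9] [ 0.4692 -0.1325  0.04  ]
orange [ 437  302   65   63 2262] [468.8 333. ] [ 0.4643 -0.0668  0.04  ]
red [501 337  20  24  81] [510.5 348.8] ctr [ 0.483  -0.0227] len 0.0157 axis ang 76.0
red [292 377  47   4 187] [314.9 378.5] ctr [ 0.5251 -0.1184] len 0.0249 axis ang 13.4
lip [ 0.5773 -0.105 ] TCP along -104.5 lateral(left) -1.9 mm
side [314 211 342 203] along 22.7 -57.4 lat 50.8 24.4
side [306 200 333 201] along 39.9 -33.9 lat 0.4 12.8
side [315 196 335 200] along 13.2 -40.1 lat -15.1 9.0
side [290 194 319 213] along 82.3 10.3 lat -31.9 60.7
scene [291 207 326 178] along 128.8 87.7 lat 73.7 -36.0
scene [379 214 421 222] along -57.5 -148.1 lat 25.8 16.1
scene [313 213 339 221] along 77.3 16.9 lat 73.0 74.7
scene [368 201 405 202] along -23.8 -101.0 lat -2.0 -27.6
scene [298 206 335 217] along 115.5 28.8 lat 65.6 67.1
scene [298 203 353 218] along 118.8 -8.5 lat 57.4 56.2
```

>>> apply_moves(rows=[{"x": 0,"y": 1.5,"z": 2.5,"ax": 0,"ay": 0,"az": 0,"gripper": 1},{"x": 0,"y": 0,"z": 2,"ax": 0,"ay": 0,"az": 0,"gripper": 1},{"x": 0,"y": 0,"z": 0,"ax": 0,"ay": 0,"az": 0,"gripper": 1},{"x": 0,"y": 0,"z": 0,"ax": 0,"ay": 0,"az": 0,"gripper": 1}])

```text
clock: 19.12
position: [0.4753, -0.129, -0.0156]
ee_rot: [-0.117, 0.993, 0.001, -0.0]
ft_force: [-0.9, 1.5, 3.0]
grip_width: 0.271
grasp_force: 69.2
```

```bash
python3 -c "
from lip import *
rel()"
```

```text
t19.12 pos [ 0.4753 -0.129  -0.0156] xaz -166.51 z [-7.0e-04  2.6e-03 -1.0e+00] j [-0.01  0.29  0.21  2.03 -0.09  0.83  2.05] F [-0.9  1.5  3. ] w 0.271 g 69.2
exp [313. 319.]
orange [ 284  263   60   94 5107] [313.5 310.9] [ 0.4657 -0.131   0.04  ]
orange [ 436  307   67   63 2160] [469.  336.8] [ 0.4626 -0.0672  0.04  ]
red [501 343  21  25  83] [511.2 355.4] ctr [ 0.4831 -0.0227] len 0.0157 axis ang 75.9
red [292 377  47   5 188] [314.8 378.5] ctr [ 0.5202 -0.1172] len 0.0241 axis ang 13.4
lip [ 0.5773 -0.105 ] TCP along -104.8 lateral(left) 0.2 mm
```

>>> apply_moves(rows=[{"x": -6,"y": 0,"z": 0,"ax": 0,"ay": 0,"az": 0,"gripper": 1},{"x": -11,"y": 0,"z": 0,"ax": 0,"ay": 0,"az": 0,"gripper": 1},{"x": -11,"y": 0,"z": 0,"ax": 0,"ay": 0,"az": 0,"gripper": 1},{"x": -8,"y": 0,"z": 0,"ax": 0,"ay": 0,"az": 0,"gripper": 1},{"x": -2,"y": 0,"z": 0,"ax": 0,"ay": 0,"az": 0,"gripper": 1}])

```text
clock: 19.58
position: [0.513, -0.1203, -0.0157]
ee_rot: [-0.118, 0.993, 0.001, -0.0]
ft_force: [-10.5, -0.1, 16.6]
grip_width: 0.269
grasp_force: 70.8
```

>>> apply_moves(rows=[{"x": 0,"y": 0,"z": 0,"ax": 0,"ay": 0,"az": 0,"gripper": 1},{"x": 0,"y": 0,"z": 0,"ax": 0,"ay": 0,"az": 0,"gripper": 1},{"x": 0,"y": 0,"z": 0,"ax": 0,"ay": 0,"az": 0,"gripper": 1}])

```text
clock: 19.83
position: [0.5129, -0.1203, -0.0156]
ee_rot: [-0.118, 0.993, 0.001, 0.0]
ft_force: [2.2, 0.5, 2.3]
grip_width: 0.264
grasp_force: 69.2
```

```bash
python3 -c "
from lip import *
rel()"
```

```text
t19.83 pos [ 0.5129 -0.1203 -0.0156] xaz -166.50 z [ 7.0e-04  2.3e-03 -1.0e+00] j [-0.03  0.36  0.2   1.94 -0.1   0.85  2.03] F [2.2 0.5 2.3] w 0.264 g 69.2
exp [313. 319.]
orange [ 448  235   71   63 2163] [484.5 268. ] [ 0.4706 -0.0639  0.04  ]
orange [ 284  263   60   94 5069] [313.5 311.1] [ 0.5034 -0.1223  0.04  ]
red [515 274  23  28 105] [525.9 287.9] ctr [ 0.4835 -0.0226] len 0.0160 axis ang 75.6
red [292 377  47   4 187] [314.9 378.5] ctr [ 0.5579 -0.1084] len 0.0241 axis ang 13.4
lip [ 0.5773 -0.105 ] TCP along -66.3 lateral(left) 0.0 mm
```

>>> apply_moves(rows=[{"x": -3,"y": 0,"z": 0,"ax": 0,"ay": 0,"az": 0,"gripper": 1},{"x": -4,"y": 0,"z": 0,"ax": 0,"ay": 0,"az": 0,"gripper": 1},{"x": -4,"y": 0,"z": 0,"ax": 0,"ay": 0,"az": 0,"gripper": 1},{"x": -3,"y": 0,"z": 0,"ax": 0,"ay": 0,"az": 0,"gripper": 1},{"x": 0,"y": 0,"z": 0,"ax": 0,"ay": 0,"az": 0,"gripper": 1}])

```text
clock: 20.3
position: [0.5205, -0.1193, -0.0157]
ee_rot: [-0.116, 0.993, 0.002, -0.005]
ft_force: [-26.2, -2.9, 31.2]
grip_width: 0.27
grasp_force: 73.1
```

>>> apply_moves(rows=[{"x": 0,"y": 0,"z": 0,"ax": 0,"ay": 0,"az": 0,"gripper": 1},{"x": 0,"y": 0,"z": 0,"ax": 0,"ay": 0,"az": 0,"gripper": 1}])

```text
clock: 20.47
position: [0.5205, -0.1193, -0.0157]
ee_rot: [-0.116, 0.993, 0.002, -0.005]
ft_force: [-25.9, -3.9, 30.6]
grip_width: 0.268
grasp_force: 73.0
```

```bash
python3 -c "
from lip import *
c,o=rel()
for u in (300,308,315,322,330): print(u,[tuple(int(q) for q in x) for x in c['color'][372:412:2,u]])
for along in (0,): print(proj(c,np.r_[lip,.0105]),proj(c,np.r_[lip,.008]))"
```

```text
t20.47 pos [ 0.5205 -0.1193 -0.0157] xaz -166.67 z [-0.0101  0.0019 -0.9999] j [-0.03  0.38  0.2   1.92 -0.1   0.87  2.02] F [-25.9  -3.9  30.6] w 0.268 g 73.0
exp [313. 318.]
orange [ 454  219   70   61 2132] [489.5 250.5] [ 0.4721 -0.0633  0.04  ]
orange [ 284  263   60   94 5053] [313.4 311.3] [ 0.5117 -0.1212  0.04  ]
red [519 258  24  29 110] [530.4 272.2] ctr [ 0.4838 -0.0226] len 0.0158 axis ang 75.4
red [292 377  47   5 189] [315.1 379.5] ctr [ 0.566  -0.1074] len 0.0240 axis ang 13.2
lip [ 0.5773 -0.105 ] TCP along -58.5 lateral(left) -0.8 mm
[342 363 343 296] ang -165.98 dist 0.0141 len 0.035
300 [(113, 110, 111), (106, 108, 105), (105, 113, 108), (103, 15, 15), (111, 7, 9), (100, 89, 92), (105, 110, 106), (97, 94, 96), (98, 96, 100), (94, 92, 92), (50, 45, 48), (50, 53, 49), (47, 47, 46), (40, 42, 47), (44, 44, 42), (38, 39, 42), (43, 41, 43), (47, 47, 47), (0, 3, 0), (10, 15, 12)]
308 [(114, 115, 115), (111, 112, 113), (117, 128, 123), (99, 6, 1), (106, 0, 0), (109, 99, 94), (108, 110, 108), (107, 104, 105), (103, 103, 102), (109, 111, 106), (70, 70, 68), (52, 50, 48), (5
[... 379 characters left out ...]
 46), (43, 41, 43), (16, 10, 15)]
322 [(118, 119, 118), (121, 117, 119), (117, 126, 124), (98, 5, 1), (117, 10, 4), (109, 104, 101), (116, 119, 113), (108, 114, 108), (110, 109, 108), (110, 113, 109), (107, 109, 110), (59, 59, 56), (57, 55, 54), (41, 41, 41), (47, 45, 47), (38, 37, 37), (41, 45, 47), (48, 50, 53), (31, 33, 31), (0, 1, 8)]
330 [(113, 116, 112), (119, 118, 113), (116, 127, 122), (104, 1, 2), (121, 17, 14), (113, 110, 111), (113, 113, 110), (113, 115, 112), (109, 109, 110), (119, 118, 115), (66, 70, 73), (55, 56, 56), (56, 53, 52), (39, 40, 44), (41, 42, 42), (44, 46, 48), (43, 41, 43), (36, 35, 38), (8, 5, 8), (12, 5, 4)]
[314.58625277 396.29012946] [314.55640259 392.86777548]
```

>>> apply_moves(rows=[{"x": 0,"y": 0,"z": -1,"ax": 0,"ay": 0,"az": 0,"gripper": 1},{"x": 0,"y": 0,"z": -1,"ax": 0,"ay": 0,"az": 0,"gripper": 1},{"x": 0,"y": 0,"z": 0,"ax": 0,"ay": 0,"az": 0,"gripper": 1}], newtons=90)

```text
clock: 20.77
position: [0.5223, -0.1184, -0.0151]
ee_rot: [-0.116, 0.993, 0.001, -0.003]
ft_force: [-7.0, -3.6, -0.4]
grip_width: 0.265
grasp_force: 88.1
```

```bash
python3 -c "
from lip import *
c,o=rel()"
```

```text
t20.77 pos [ 0.5223 -0.1184 -0.0151] xaz -166.62 z [-0.0068  0.0019 -1.    ] j [-0.03  0.38  0.2   1.91 -0.1   0.87  2.02] F [-7.  -3.6 -0.4] w 0.265 g 88.1
exp [313. 318.]
orange [ 454  215   69   61 2102] [488.8 246.6] [ 0.4723 -0.0631  0.04  ]
orange [ 284  263   60   94 5052] [313.4 310.9] [ 0.5134 -0.1203  0.04  ]
red [518 254  24  29 111] [529.6 268.4] ctr [ 0.4838 -0.0226] len 0.0158 axis ang 76.0
red [291 377  47   4 185] [314.4 378.5] ctr [ 0.5677 -0.1068] len 0.0241 axis ang 13.2
lip [ 0.5773 -0.105 ] TCP along -56.6 lateral(left) -0.3 mm
```

>>> apply_moves(rows=[{"x": -2,"y": 0,"z": 0,"ax": 0,"ay": 0,"az": 0,"gripper": 1},{"x": -2,"y": 0,"z": 0,"ax": 0,"ay": 0,"az": 0,"gripper": 1},{"x": -2,"y": 0,"z": 0,"ax": 0,"ay": 0,"az": 0,"gripper": 1},{"x": 0,"y": 0,"z": 0,"ax": 0,"ay": 0,"az": 0,"gripper": 1}])

```text
clock: 21.15
position: [0.5282, -0.1167, -0.0153]
ee_rot: [-0.117, 0.993, 0.001, -0.003]
ft_force: [-8.2, -2.4, -0.9]
grip_width: 0.265
grasp_force: 88.6
```

```bash
python3 -c "
from lip import *
c,o=rel()"
```

```text
t21.15 pos [ 0.5282 -0.1167 -0.0153] xaz -166.60 z [-0.0072  0.0021 -1.    ] j [-0.04  0.39  0.2   1.9  -0.1   0.87  2.02] F [-8.2 -2.4 -0.9] w 0.265 g 88.6
exp [313. 318.]
orange [ 454  202   72   60 2204] [490.2 232.7] [ 0.473 -0.063  0.04 ]
orange [ 284  263   60   94 5050] [313.4 310.9] [ 0.5193 -0.1186  0.04  ]
red [520 242  24  30 116] [531.4 256.5] ctr [ 0.4839 -0.0225] len 0.0158 axis ang 75.7
red [292 377  47   5 196] [314.  378.6] ctr [ 0.5736 -0.1052] len 0.0241 axis ang 13.3
lip [ 0.5773 -0.105 ] TCP along -50.4 lateral(left) 0.0 mm
```

>>> apply_moves(rows=[{"x": -1.5,"y": 0,"z": 0,"ax": 0,"ay": 0,"az": 0,"gripper": 1},{"x": -1,"y": 0,"z": 0,"ax": 0,"ay": 0,"az": 0,"gripper": 1},{"x": 0,"y": 0,"z": 0,"ax": 0,"ay": 0,"az": 0,"gripper": 1},{"x": 0,"y": 0,"z": 0,"ax": 0,"ay": 0,"az": 0,"gripper": 1}])

```text
clock: 21.53
position: [0.5304, -0.1161, -0.0153]
ee_rot: [-0.117, 0.993, 0.001, -0.004]
ft_force: [-8.3, -2.1, 0.7]
grip_width: 0.267
grasp_force: 88.6
```

```bash
python3 -c "
from lip import *
c,o=rel()
for u in (300,308,315,322,330): print(u,[int(x[1]) for x in c['color'][368:402,u]])
print(proj(c,np.r_[lip,.0114]))"
```

```text
t21.53 pos [ 0.5304 -0.1161 -0.0153] xaz -166.60 z [-0.0074  0.0021 -1.    ] j [-0.04  0.39  0.2   1.89 -0.1   0.87  2.02] F [-8.3 -2.1  0.7] w 0.267 g 88.6
exp [313. 318.]
orange [ 451  198   75   59 2231] [491.  227.4] [ 0.4733 -0.0629  0.04  ]
orange [ 284  263   60   94 5048] [313.5 310.9] [ 0.5215 -0.118   0.04  ]
red [521 237  24  30 117] [532.4 251.8] ctr [ 0.4839 -0.0226] len 0.0156 axis ang 75.6
red [292 377  47   4 141] [314.4 378.1] ctr [ 0.5754 -0.1046] len 0.0241 axis ang 13.2
lip [ 0.5773 -0.105 ] TCP along -48.2 lateral(left) 0.1 mm
[277 383 350 383] ang 103.24 dist -0.0727 len 0.036
[277 401 350 401] ang 103.23 dist -0.0618 len 0.036
300 [112, 118, 111, 105, 109, 105, 105, 105, 87, 38, 3, 3, 2, 38, 58, 39, 43, 45, 44, 44, 44, 36, 46, 47, 52, 40, 45, 45, 44, 46, 48, 45, 48, 64]
308 [115, 116, 115, 113, 110, 119, 115, 123, 77, 26, 6, 11, 0, 37, 60, 47, 44, 43, 49, 43, 43, 48, 48, 43, 48, 49, 49, 47, 44, 46, 45, 44, 37, 67]
315 [116, 119, 120, 124, 121, 123, 124, 131, 83, 23, 4, 3, 0, 58, 67, 48, 43, 42, 40, 50, 48, 45, 46, 47, 49, 44, 43, 40, 40, 47, 46, 50, 41, 63]
322 [113, 117, 119, 115, 119, 112, 118, 125, 77, 20, 14, 20, 3, 54, 60, 45, 44, 46, 55, 43, 47, 42, 42, 48, 53, 46, 44, 48, 42, 48, 50, 47, 46, 64]
330 [114, 114, 111, 110, 116, 117, 118, 129, 68, 9, 0, 6, 0, 58, 68, 49, 40, 48, 43, 50, 42, 38, 45, 48, 46, 47, 48, 45, 45, 42, 42, 46, 47, 66]
[312.83117776 380.84962277]
```

>>> apply_moves(rows=[{"x": -1.5,"y": 0,"z": 0,"ax": 0,"ay": 0,"az": 0,"gripper": 1},{"x": -1,"y": 0,"z": 0,"ax": 0,"ay": 0,"az": 0,"gripper": 1},{"x": 0,"y": 0,"z": 0,"ax": 0,"ay": 0,"az": 0,"gripper": 1},{"x": 0,"y": 0,"z": 0,"ax": 0,"ay": 0,"az": 0,"gripper": 1}])

```text
clock: 21.92
position: [0.5328, -0.1154, -0.0154]
ee_rot: [-0.117, 0.993, 0.002, -0.004]
ft_force: [-7.5, -1.7, 0.2]
grip_width: 0.262
grasp_force: 88.7
```

```bash
python3 -c "
from lip import *
c,o=rel()
for u in (300,308,315,322,330): print(u,[int(x[1]) for x in c['color'][370:402,u]],[int(x[0]) for x in c['color'][374:386,u]])
for r in (378.5,380.5,382,383): print(r,((onz(c,314.5,r,.0114)[:2]-lip)@D*1e3).round(2))
m=cv2.inRange(cv2.cvtColor(c['color'],cv2.COLOR_RGB2HSV),(100,130,30),(130,255,255)); print('blue',cv2.boundingRect(m))
cam('scene','sc_end.png'); cam('side','si_end.png')"
```

```text
t21.92 pos [ 0.5328 -0.1154 -0.0154] xaz -166.60 z [-0.0074  0.0022 -1.    ] j [-0.04  0.4   0.2   1.89 -0.1   0.87  2.01] F [-7.5 -1.7  0.2] w 0.262 g 88.7
exp [313. 318.]
orange [ 453  192   75   59 2268] [491.8 221.6] [ 0.4736 -0.0629  0.04  ]
orange [ 284  263   60   94 5040] [313.5 311. ] [ 0.5239 -0.1174  0.04  ]
red [522 232  24  30 119] [533.3 246.8] ctr [ 0.4839 -0.0225] len 0.0156 axis ang 75.3
lip [ 0.5773 -0.105 ] TCP along -45.6 lateral(left) 0.1 mm
[277 398 350 398] ang 103.23 dist -0.0612 len 0.036
300 [109, 110, 105, 106, 73, 50, 48, 19, 3, 9, 37, 49, 40, 44, 44, 47, 42, 43, 43, 45, 47, 48, 42, 48, 44, 49, 45, 52, 66, 93, 109, 121] [69, 52, 50, 55, 58, 53, 45, 44, 42, 41, 46, 44]
308 [115, 111, 125, 86, 57, 60, 37, 9, 1, 7, 41, 38, 47, 46, 43, 48, 38, 42, 44, 43, 46, 51, 50, 41, 48, 48, 40, 54, 76, 92, 113, 123] [55, 53, 45, 52, 58, 50, 44, 37, 41, 45, 41, 46]
315 [116, 121, 123, 124, 77, 61, 45, 6, 4, 6, 43, 41, 43, 40, 43, 50, 44, 47, 44, 44, 43, 42, 42, 47, 48, 53, 41, 51, 74, 92, 107, 124] [78, 58, 59, 48, 55, 56, 46, 41, 44, 43, 44, 47]
322 [114, 118, 123, 82, 51, 46, 40, 8, 1, 9, 39, 54, 44, 45, 35, 45, 43, 45, 44, 45, 44, 43, 45, 46, 49, 49, 43, 55, 73, 100, 110, 121] [52, 44, 50, 51, 61, 56, 46, 49, 46, 45, 37, 42]
330 [112, 114, 117, 121, 125, 86, 35, 2, 3, 10, 34, 51, 44, 47, 42, 44, 50, 45, 44, 46, 40, 44, 47, 43, 45, 46, 47, 46, 73, 96, 112, 124] [124, 79, 50, 52, 61, 60, 41, 50, 39, 46, 45, 43]
378.5 1.03
380.5 2.29
382 3.24
383 3.88
blue (0, 0, 0, 0)
```

>>> apply_moves(rows=[{"x": 0,"y": 0,"z": 0.3,"ax": 0,"ay": -0.4,"az": 0,"gripper": 1},{"x": 0,"y": 0,"z": 0,"ax": 0,"ay": 0,"az": 0,"gripper": 1},{"x": 0,"y": 0,"z": 0,"ax": 0,"ay": 0,"az": 0,"gripper": 1},{"x": 0,"y": 0,"z": 0,"ax": 0,"ay": 0,"az": 0,"gripper": 1}])

```text
clock: 22.4
position: [0.5333, -0.1154, -0.0155]
ee_rot: [-0.117, 0.993, 0.002, 0.0]
ft_force: [-6.3, -1.8, 0.0]
grip_width: 0.262
grasp_force: 88.4
```

```bash
python3 -c "
from lip import *
c,o=rel()
for u in (308,315,322): print(u,[int(x[0]-x[1]) if x[0]>x[1] else 0 for x in c['color'][372:390,u]],[int(x[1]) for x in c['color'][372:402,u]])
for n in ('scene','side'):
    c=cam(n); m=cv2.inRange(cv2.cvtColor(c['color'],cv2.COLOR_RGB2HSV),(100,170,60),(125,255,255)); k,l,s,ce=cv2.connectedComponentsWithStats(m)
    e=proj(c,[.6405,-.09,.04]); print(n,'exp',e.round(1),[(s[i].tolist(),onz(c,*ce[i],.037).round(4)) for i in range(1,k) if s[i,4]>15 and np.hypot(*(ce[i]-e))<25])
"
```

```text
t22.40 pos [ 0.5333 -0.1154 -0.0155] xaz -166.59 z [ 2.0e-04  3.8e-03 -1.0e+00] j [-0.04  0.39  0.2   1.89 -0.1   0.87  2.02] F [-6.3 -1.8  0. ] w 0.262 g 88.4
exp [313. 319.]
orange [ 456  192   72   59 2279] [492.5 221.6] [ 0.4735 -0.063   0.04  ]
orange [ 284  263   60   94 5063] [313.4 310.8] [ 0.5237 -0.1175  0.04  ]
red [522 232  25  30 120] [534.  246.7] ctr [ 0.4839 -0.0226] len 0.0158 axis ang 75.5
lip [ 0.5773 -0.105 ] TCP along -45.2 lateral(left) 0.1 mm
[277 397 350 397] ang 103.24 dist -0.0615 len 0.036
[281 379 350 379] ang 103.26 dist -0.0723 len 0.034
308 [2, 2, 0, 0, 20, 54, 60, 11, 0, 2, 0, 0, 2, 0, 0, 0, 0, 1] [113, 116, 121, 82, 31, 0, 8, 32, 45, 42, 44, 49, 38, 46, 43, 45, 46, 48, 50, 47, 41, 46, 50, 47, 44, 65, 89, 107, 116, 125]
315 [0, 1, 0, 0, 18, 54, 58, 10, 0, 0, 1, 0, 1, 1, 2, 1, 0, 0] [124, 128, 83, 65, 28, 0, 2, 31, 38, 46, 45, 50, 44, 41, 45, 46, 44, 54, 49, 46, 44, 49, 44, 50, 39, 66, 89, 103, 117, 129]
322 [0, 0, 0, 0, 20, 54, 59, 7, 0, 0, 2, 0, 0, 3, 0, 1, 0, 3] [127, 72, 47, 63, 20, 0, 2, 36, 38, 51, 48, 46, 52, 36, 49, 47, 44, 44, 38, 48, 44, 46, 55, 43, 46, 66, 88, 105, 119, 124]
scene exp [330.  185.8] [([319, 180, 22, 15, 275], array([ 0.6408, -0.0885,  0.037 ]))]
side exp [296.8 195.3] []
```

```bash
python3 -c "
from workcell import *
print(hand_in())"
```

```text
the job is handed in; nothing more can be done
None
```

The job is handed in at 22.4 s: the ring is in the pocket, the cover is on it with its spigot inside, and the largest wedge is still gripped under the plate's front edge with its red line at the edge. The plate's lift was not measured directly.

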